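# Turn over the upside-down mosaic block and complete the border

### The arm

A 6-joint arm with a two-finger parallel gripper is mounted at the origin on the work surface. World frame = base frame: x ahead of the robot, y to its left, z up, the work surface at z = 0. Lengths are in m, angles in rad, forces in N, time in s.
With the tool pointing down it reaches from about 0.375 to 0.9 m from the base axis. Payload 3.1 kg.
Tool frame: the origin (TCP) lies midway between the tips of the shut fingers; the grasp point (between the pads) lies robot.tcp_to_grasp behind it (robot.tcp_to_grasp is the distance from the TCP to the grasp point, in m); z points along the fingers, y is the direction in which the jaws open and shut (so a half turn about z gives the same grasp; the last joint's range is limited). The gripper opens to 87 mm and grips with 3 to 60 N. Pads are 19 mm wide; open, the fingers measure 117 mm over their backs; the gripper's body (75 mm by 190 mm) begins 51 mm behind the grasp point.
Start: joints at [0.994, 0.527, 1.433, -0, 1.181, -0.178], TCP at [0.243, 0.576, 0.223] pointing down, gripper open.
Joint ranges: [-3.08, 3.08], [-0.75, 2.2], [0.22, 2.44], [-1.43, 4.57], [0, 2.65], [-2.85, 2.85]. Speed limits (rad/s): [2.79, 2.79, 3.14, 3.14, 3.14, 3.14].

### API

Orientations are given as a unit quaternion [x, y, z, w].
In Python, from rig import robot, cams, nets gives the robot as it stands. The module is installed in compiled form; this text tells all that it offers.
- The arm moves only by the tool play_rows, never from a script. Its argument "commands" is a list of rows, each an object of numbers: "x", "y", "z": the shift along the tool's x, y, z in mm; "spin": the turn about the tool's z in rad. In form: [{"x": .., "y": .., "z": .., "spin": ..}, ...]. A call has 1 to 8 rows; each row shifts and turns the pose as measured when the row begins, along the tool's axes as they then stand; what a row does not reach is not made up. A row lasts 1/10 s, in which the tool goes at most 50 mm and 8.59 degrees, less where a joint would pass 70% of its speed; a pose out of reach is approached as far as the arm can. A call is refused whole if a number of a shift passes 50 or a number of a turn 0.15, either way. A call with a gripper value outside its range is refused whole. "grip" is the opening, from 0 (shut) to 1 (fully open), set as the call begins (left out, the last holds). The fingers move at their own pace and stop on an object; "newtons" is the grip in N (left out, the last holds). Time passes only in rows, so rows that do not move let the fingers close. It gives the time, the measured TCP pose, the force and the opening at its end, in the units of the state.
- robot.get_obs(): the state, without advancing time (a new reading comes with each control period).
- cams.camera(name): name is "scene" or "top" or "wrist"; returns a dict with "img" (420x560x3 uint8, red, green, blue), "fx", "fy", "cx", "cy" (pixels), "world_to_cam" (4x4, takes a point from world to camera coordinates); the wrist camera has in their place "mount" (4x4, takes a point from camera to tool coordinates, whose origin is the TCP and whose axes are the flange's). Camera axes: x right, y up, looking along -z (the intrinsics and any distortion apply to the point x, -y, -z); pixel columns grow to the right and rows downward; lengths in m; the calibration is good to about 2 mm. A picture is of the moment at which its call begins: read the wrist's pose just before it. There is no depth.
- robot.hand_in(): hands the job in, once; it reports no verdict.
Trained networks look in a picture, given as the dict that the camera call returned (one of the last four; its "shot" number tells which), for a name from the list of things; names that differ only in an ending like _2 or _b are one class to them, and where a whole thing is asked for, a point or a joint stands for the part that bears it (a point fixed in the world has none). Each returns a list of dicts, best first, with "conf" (0 to 1); they miss things now and then, are a little off and sometimes report something else, mostly with a low value. They report only what shows in the picture. A call takes as long as a camera call. They do not tell look-alikes from the thing itself.
- nets.outline_of(picture, name): "region" (420x560 bool, what is visible of it) and "pixel" ([column, row] in pixels, amid what is visible of it).
The state is a dict: "time": time; "q": joint angles; "joint_velocities": joint speeds; "joint_torque": joint torques, N m; "position": TCP position; "tool_rot": TCP orientation; "ft_force": force on the tool from outside, world axes, zero at the start; "moment": the same for the moment, N m; "grip_width": finger opening in m.
Only numpy, scipy, OpenCV 4.12 (cv2) and the standard library are available. Lean on these libraries where they do the work, as an engineer would, in place of code of your own. Each camera call takes 0.05 s, during which the arm holds its last target.

### The job

Of the two loose mosaic border blocks on the bench, one lies upside down, with the blue dot on its cement back showing. Turn it over and set it down gently, mosaic face up, in the gap of the border row on the wooden board, flat on the board, in line with the row and about midway between its two neighbours. Leave the other loose block, the jar and the hammer where they are.

Things in the scene. Friction and masses are not known exactly. Their poses are not given: they have to be found in the camera images.
- block_center (a point): Centre (half-way up) of the loose block lying upside down: rigid cement, 48 x 76 x 40 mm (own x, y, z), about 0.30 kg. Own +z points out of the grey cement back with a 22 mm blue dot and two dark grooves; -z out of the mosaic face of dark and cream stones. +z is up at the start, down once turned over. It stands by itself on either flat 48 x 40 mm end.
- spare_center (a point): Centre of the other loose block, of the same 48 x 76 x 40 mm size (x, y, z), lying on the bench already mosaic face up (+z up, no blue dot visible). To be left alone.
- gap (a point): Middle of the gap in the border row, on the wooden board's top surface, 12 mm above the bench. Own y runs along the row, x across it, z up. The gap is 100 mm long along y, between two fixed blocks, and open to both sides along x. Two thin black lines, flush with the board, run along the row 28 mm either side of its middle. The block belongs with its centre 20 mm above this point.
- panel: The fixed wooden board, 150 x 300 x 12 mm (x, y, z), lying on the bench, with two fixed border blocks on it, one at either end of the gap: 48 x 76 x 40 mm like the loose ones, mosaic face up, long side along y. Origin under the board's centre at bench height, same axes as the gap.
- block: The same loose upside-down block; origin and axes as block_center. Either end may point either way along the row.
- jar_center (a point): Centre of a closed pale jar with a grey cap, 72 mm across and 85 mm high, standing on the bench. To be left alone.
- hammer_grip (a point): Grip of a hammer about 240 mm long lying on the bench to the robot's left. To be left alone.
Things that resemble listed ones, but are neither listed nor needed, are in the scene too. What is shaped like the block but green, pink or red is not meant.

How it is judged:
By the outcome, as a careful person would: the job done as asked, in the order asked, and still so for the second after the job is handed in, with the robot touching nothing.
It also fails if it takes over 72 s, if anything falls off the work surface, if the arm or the gripper's body presses on something with over 40 N, if the wrist force passes 120 N, or if a joint passes its speed limit or range.

## Working session

There is one attempt and no reset: what is moved stays moved. The work goes in short steps, Python scripts to look and compute and a tool call to move; the robot and the scene stay as the last step left them, time stands still between calls to the robot, and variables do not carry over. Pictures are saved under pics/ and viewed, and the job is handed in when it is done.

Besides the shell and the picture viewer there is one more tool, called as name(argument=value, ...) on one line, values as JSON. play_rows: Moves the arm, as the interface text tells. Its arguments: {"type":"object","properties":{"commands":{"type":"array"},"grip":{"type":"number"},"newtons":{"type":"number"}},"required":["commands"]}

```bash
mkdir -p pics
python3 - <<'E'
from rig import robot,cams,nets
import cv2,numpy as np
print(robot.get_obs()); print(robot.tcp_to_grasp)
for n in ["scene","top"]:
    c=cams.camera(n); cv2.imwrite(f"pics/{n}0.png",c["img"][:,:,::-1])
    print(n,[k for k in c],c["fx"],c["fy"],c["cx"],c["cy"],np.round(c["world_to_cam"],4).tolist())
    for nm in ["block_center","spare_center","gap","panel","block","jar_center","hammer_grip"]:
        print(nm,[(round(d["conf"],2),np.round(d["pixel"]).tolist(),int(d["region"].sum())) for d in nets.outline_of(c,nm)][:4])
E
```

```text
{'time': 0.0, 'q': array([ 9.93469009e-01,  5.28434475e-01,  1.43386849e+00, -6.04656351e-06,
        1.18135776e+00, -1.78508396e-01]), 'joint_velocities': array([ 0.00023855,  0.00087493, -0.0003997 ,  0.00183702, -0.00031103,
       -0.00123462]), 'joint_torque': array([ 8.67043600e-04, -4.40036738e+01, -1.76593137e+01,  6.33886806e-02,
        5.84114925e-02, -1.60375453e-04]), 'position': array([0.2422962 , 0.57536097, 0.22160183]), 'tool_rot': array([ 1.98089295e-01,  9.80183433e-01, -9.62100809e-04, -3.78946446e-04]), 'ft_force': array([-0.1767777 , -0.57849665, -0.49283959]), 'moment': array([-0.04775831, -0.04021388,  0.00091896]), 'grip_width': 0.0869829968309329}
0.0187
scene ['img', 'fx', 'fy', 'cx', 'cy', 'world_to_cam', 'shot'] 414.61717510822376 414.61717510822376 277.94979006374183 209.27489464506786 [[0.5641, 0.8256, -0.0143, -0.3822], [-0.6536, 0.457, 0.6033, 0.2752], [0.5046, -0.331, 0.7974, -1.3262], [0.0, 0.0, 0.0, 1.0]]
block_center [(0.88, [245.0, 214.0], 656), (0.88, [268.0, 169.0], 632), (0.83, [359.0, 223.0], 663), (0.7, [183.0, 219.0], 606)]
spare_center [(
[... 317 characters left out ...]
 'fx', 'fy', 'cx', 'cy', 'world_to_cam', 'shot'] 393.4199143604699 393.4199143604699 283.6956049297686 210.7643110091716 [[-0.0019, -1.0, -0.0079, 0.1326], [0.9928, -0.0029, 0.1198, -0.5488], [-0.1198, -0.0076, 0.9928, -1.1105], [0.0, 0.0, 0.0, 1.0]]
block_center [(0.84, [268.0, 266.0], 436), (0.69, [242.0, 169.0], 459), (0.65, [319.0, 240.0], 463), (0.57, [367.0, 263.0], 505)]
spare_center [(0.91, [233.0, 208.0], 478)]
gap [(0.79, [401.0, 205.0], 5130)]
panel [(0.85, [400.0, 204.0], 5023)]
block [(0.9, [365.0, 265.0], 506), (0.69, [272.0, 271.0], 462), (0.59, [322.0, 238.0], 439), (0.59, [239.0, 170.0], 496)]
jar_center [(0.71, [289.0, 160.0], 537)]
hammer_grip [(0.68, [164.0, 268.0], 987)]
```

View pics/scene0.png

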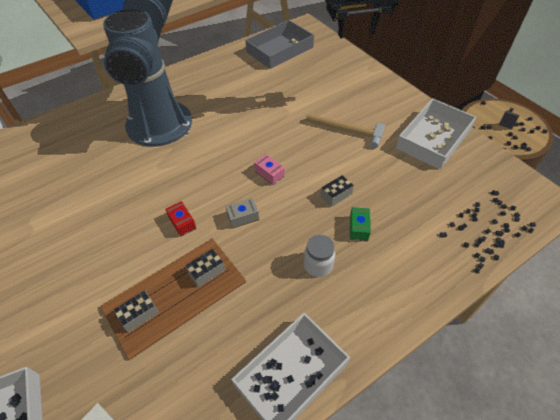

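View pics/top0.png

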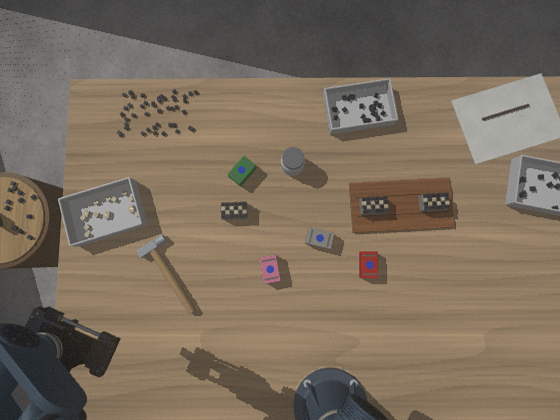

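Run:
```python
import cv2
a=cv2.imread("pics/top0.png")[140:300,140:480]
cv2.imwrite("pics/top0z.png",cv2.resize(a,None,fx=2.35,fy=2.35,interpolation=cv2.INTER_CUBIC))
a=cv2.imread("pics/scene0.png")[140:360,80:400]
cv2.imwrite("pics/scene0z.png",cv2.resize(a,None,fx=2.5,fy=2.5,interpolation=cv2.INTER_CUBIC))
```

```text
(no output)
```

View pics/top0z.png

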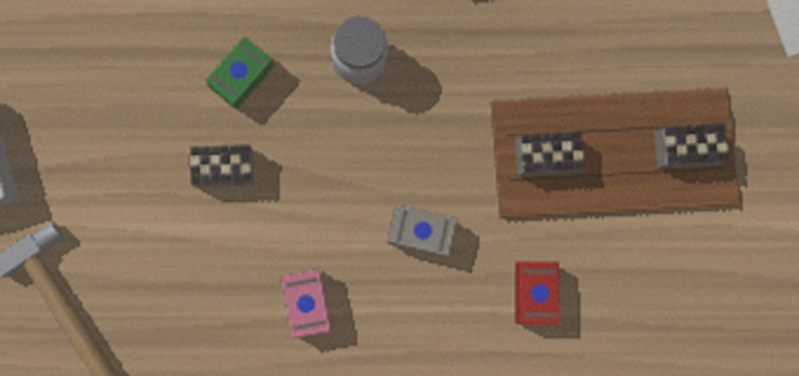

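View pics/scene0z.png

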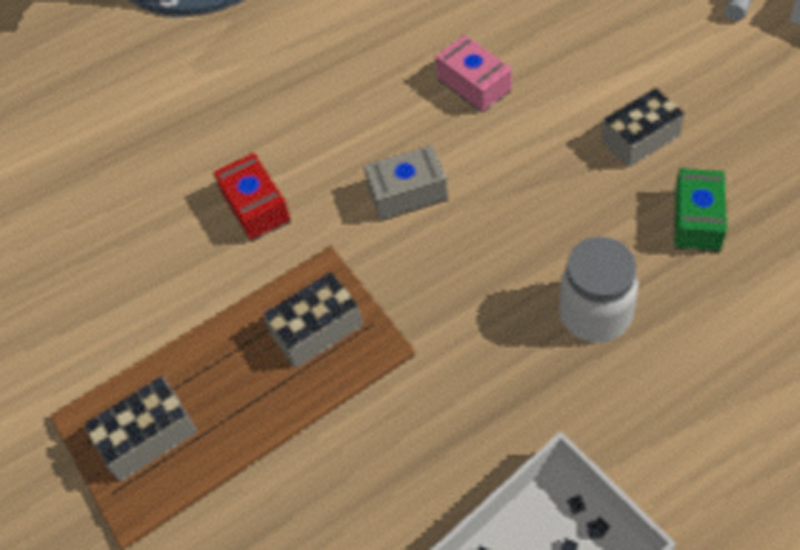

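The scene shows the grey block with the blue dot at (242,212). In the top view it's at (320,238). The board's gap is near (404,205) in the top view. The red, pink and green blocks are decoys, and the spare is at (234,210) in the top view. The tool can only point down, so I'll turn the block by gripping it lightly near one end and letting it pivot in the pads as I swing it over its other end. First I'll measure.

```bash
cat > h.py <<'E'
import numpy as np,cv2
from scipy.spatial.transform import Rotation as R
def ray(c,px,w2c=None):
    w=np.array(c["world_to_cam"] if w2c is None else w2c)
    d=np.array([(px[0]-c["cx"])/c["fx"],-(px[1]-c["cy"])/c["fy"],-1.])
    Rm=w[:3,:3]; o=-Rm.T@w[:3,3]; return o,Rm.T@d
def hit(c,px,z,w2c=None):
    o,d=ray(c,px,w2c); return o+d*(z-o[2])/d[2]
def proj(c,P,w2c=None):
    w=np.array(c["world_to_cam"] if w2c is None else w2c)
    p=np.asarray(P)@w[:3,:3].T+w[:3,3]
    return np.stack([c["cx"]+c["fx"]*p[:,0]/-p[:,2],c["cy"]+c["fy"]*p[:,1]/p[:,2]],1)
def wristw2c(c,obs):
    T=np.eye(4);T[:3,:3]=R.from_quat(obs["tool_rot"]).as_matrix();T[:3,3]=obs["position"]
    return np.linalg.inv(T@np.array(c["mount"]))
def bluedots(img):
    i=img.astype(int); m=((i[:,:,2]>i[:,:,0]+50)&(i[:,:,2]>i[:,:,1]+40)).astype(np.uint8)
    n,l,s,ce=cv2.connectedComponentsWithStats(m); return [(s[k,4],ce[k]) for k in range(1,n) if s[k,4]>15]
def box(x,y,yaw,z0,z1,sx=.048,sy=.076):
    c,s=np.cos(yaw),np.sin(yaw);P=[]
    for z in(z0,z1):
        for a,b in((-1,-1),(1,-1),(1,1),(-1,1)):
            u,v=a*sx/2,b*sy/2;P.append([x+c*u-s*v,y+s*u+c*v,z])
    return np.array(P)
def fitbox(cs,masks,x0,z0,z1,sx=.048,sy=.076,K=8):
    from scipy.optimize import minimize
    def cost(p):
        t=0
        for (c,w),m in zip(cs,masks):
            q=proj(c,box(*p,z0,z1,sx,sy),w); h=cv2.convexHull((q).astype(np.float32))
            im=np.zeros(m.shape,np.uint8)
            cv2.fillConvexPoly(im,np.round((h)*256).astype(np.int32),255,cv2.LINE_AA,8)
            t+=np.abs(im/255.-m).sum()/m.sum()
        return t
    best=None
    for dy in(-.15,0,.15):
        S=np.array([x0,[x0[0]+.01,x0[1],x0[2]],[x0[0],x0[1]+.01,x0[2]],[x0[0],x0[1],x0[2]+.15]])+[0,0,dy]
        r=minimize(cost,S[0],method="Nelder-Mead",options=dict(initial_simplex=S,xatol=1e-5,fatol=1e-4))
        if best is None or r.fun<best.fun: best=r
    return best.x,best.fun
E
python3 - <<'E'
from h import *
from rig import robot,cams,nets
C={n:cams.camera(n) for n in("scene","top")}
for n,c in C.items():
    for a,ce in bluedots(c["img"]): print(n,a,np.round(ce,1),np.round(hit(c,ce,.04),4))
    w=np.array(c["world_to_cam"]);print(-w[:3,:3].T@w[:3,3])
def pick(c,name,px):
    for d in nets.outline_of(c,name):
        if np.hypot(*(np.array(d["pixel"])-px))<12: return d["region"]
ms=[];cs=[]
for n,px in(("top",(320,238)),("scene",(242,212))):
    m=pick(C[n],"block",px)
    if m is None: print("none",n);continue
    ms.append(m);cs.append((C[n],None)); print(n,fitbox([(C[n],None)],[m],[hit(C[n],px,.03)[0],hit(C[n],px,.03)[1],0],0,.04))
    print(n,fitbox([(C[n],None)],[m],[hit(C[n],px,.03)[0],hit(C[n],px,.03)[1],-.25],0,.04))
ps=[];
for n in("top","scene"):
    m=nets.outline_of(C[n],"panel")[0]["region"]
    p=hit(C[n],nets.outline_of(C[n],"panel")[0]["pixel"],.01)
    print(n,"panel",fitbox([(C[n],None)],[m],[p[0],p[1],0.03],0,.012,.15,.3))
E
```

```text
scene 508 [103.5   6.8] [-0.7426  0.1032  0.04  ]
scene 31 [269. 164.] [0.3841 0.1709 0.04  ]
scene 46 [241.5 208. ] [0.4722 0.0275 0.04  ]
scene 41 [178.7 213.6] [ 0.3957 -0.1132  0.04  ]
scene 48 [360.6 218.9] [0.673  0.2547 0.04  ]
[ 1.06466712 -0.24925329  0.8859974 ]
top 40 [241.  169.3] [0.671  0.2562 0.04  ]
top 45 [319.5 237.6] [0.4706 0.0287 0.04  ]
top 42 [369.2 264.2] [ 0.3947 -0.1113  0.04  ]
top 41 [269.8 269. ] [0.3818 0.1712 0.04  ]
[0.41205018 0.12255567 1.16925693]
top (array([ 0.47091566,  0.02990592, -0.24122002]), np.float64(0.12129789154155386))
top (array([ 0.4707555 ,  0.02969445, -0.23066396]), np.float64(0.12066617441955861))
scene (array([ 0.47226601,  0.02662014, -0.38908374]), np.float64(0.2684145295071027))
scene (array([ 0.47257362,  0.02698909, -0.38833954]), np.float64(0.26849079988559443))
top panel (array([ 0.57040263, -0.2165892 ,  0.05260939]), np.float64(0.05141364675155077))
scene panel (array([ 0.5701117 , -0.21931016,  0.05200682]), np.float64(0.03211857295795839))
```

```bash
cat > plan.py <<'E'
import sys,json
from h import *
from rig import robot
def plan(x,y,z,yaw,mm=45,n=None):
    o=robot.get_obs();p=o["position"].copy();Rm=R.from_quat(o["tool_rot"]).as_matrix()
    a=np.arctan2(Rm[1,1],Rm[0,1]); d=(yaw-a+np.pi/2)%np.pi-np.pi/2
    if n is None: n=max(int(np.ceil(np.linalg.norm(np.array([x,y,z])-p)*1000/mm)),int(np.ceil(abs(d)/.13)),1)
    st=(np.array([x,y,z])-p)/n*1000; rows=[]
    for k in range(n):
        t=a+d*k/n; M=np.array([[np.cos(t-np.pi/2)*-1,np.cos(t),0],[-np.sin(t-np.pi/2),np.sin(t),0],[0,0,-1]])
        if k==0: M=Rm
        l=M.T@st; rows.append(dict(x=round(l[0],1),y=round(l[1],1),z=round(l[2],1),spin=round(-d/n,3)))
    print("pos",np.round(p,4),"yaw",round(a,4),"R",np.round(Rm[:,2],3),"F",np.round(o["ft_force"],1),"w",round(o["grip_width"],4),"t",round(o["time"],2)); 
    for r in rows: print(json.dumps(r))
if __name__=="__main__":
    a=[float(v) for v in sys.argv[1:]]; plan(*a[:4],**(dict(mm=a[4]) if len(a)>4 else {}))
E
python3 plan.py .471 .028 .18 -.235; python3 -c "
from rig import cams
import numpy as np
c=cams.camera('wrist');print(np.round(c['mount'],4),c['fx'],c['cx'],c['cy'],list(c))"
```

```text
pos [0.2427 0.5759 0.2225] yaw 1.172 R [-0. -0. -1.] F [-0.3  1.4  0.2] w 0.0869 t 1.2
{"x": -30.2, "y": -29.7, "z": 3.0, "spin": 0.1}
{"x": -33.1, "y": -26.5, "z": 3.0, "spin": 0.1}
{"x": -35.6, "y": -23.1, "z": 3.0, "spin": 0.1}
{"x": -37.7, "y": -19.4, "z": 3.0, "spin": 0.1}
{"x": -39.5, "y": -15.5, "z": 3.0, "spin": 0.1}
{"x": -40.8, "y": -11.5, "z": 3.0, "spin": 0.1}
{"x": -41.8, "y": -7.3, "z": 3.0, "spin": 0.1}
{"x": -42.3, "y": -3.1, "z": 3.0, "spin": 0.1}
{"x": -42.4, "y": 1.1, "z": 3.0, "spin": 0.1}
{"x": -42.1, "y": 5.4, "z": 3.0, "spin": 0.1}
{"x": -41.3, "y": 9.6, "z": 3.0, "spin": 0.1}
{"x": -40.1, "y": 13.7, "z": 3.0, "spin": 0.1}
{"x": -38.6, "y": 17.6, "z": 3.0, "spin": 0.1}
{"x": -36.6, "y": 21.4, "z": 3.0, "spin": 0.1}
[[-3.000e-04  9.698e-01  2.440e-01  6.630e-02]
 [ 1.000e+00  1.000e-04  9.000e-04 -1.000e-03]
 [ 9.000e-04  2.440e-01 -9.698e-01 -1.617e-01]
 [ 0.000e+00  0.000e+00  0.000e+00  1.000e+00]] 357.72753849748455 275.6637978286787 212.6639302206027 ['img', 'fx', 'fy', 'cx', 'cy', 'mount', 'shot']
```

play_rows(commands=[{"x":-30,"y":-30,"z":3,"spin":0.1},{"x":-33,"y":-26.5,"z":3,"spin":0.1},{"x":-35.5,"y":-23,"z":3,"spin":0.1},{"x":-37.5,"y":-19.5,"z":3,"spin":0.1},{"x":-39.5,"y":-15.5,"z":3,"spin":0.1},{"x":-41,"y":-11.5,"z":3,"spin":0.1},{"x":-42,"y":-7,"z":3,"spin":0.1},{"x":-42,"y":-3,"z":3,"spin":0.1}], grip=1)

```text
time: 2.05
position: [0.3747, 0.2586, 0.1982]
tool_rot: [0.573, 0.82, 0.006, 0.001]
ft_force: [0.4, -0.2, 0.5]
grip_width: 0.0875
```

```bash
python3 plan.py .471 .028 .18 -.235
```

```text
pos [0.3747 0.2586 0.1982] yaw 0.3512 R [ 0.008  0.008 -1.   ] F [ 0.4 -0.2  0.5] w 0.0875 t 2.05
{"x": -41.6, "y": 1.8, "z": 2.8, "spin": 0.098}
{"x": -41.2, "y": 5.9, "z": 3.0, "spin": 0.098}
{"x": -40.5, "y": 9.9, "z": 3.0, "spin": 0.098}
{"x": -39.3, "y": 13.8, "z": 3.0, "spin": 0.098}
{"x": -37.8, "y": 17.6, "z": 3.0, "spin": 0.098}
{"x": -35.9, "y": 21.2, "z": 3.0, "spin": 0.098}
```

play_rows(commands=[{"x":-41.5,"y":2,"z":3,"spin":0.1},{"x":-41,"y":6,"z":3,"spin":0.1},{"x":-40.5,"y":10,"z":3,"spin":0.1},{"x":-39,"y":14,"z":3,"spin":0.1},{"x":-38,"y":17.5,"z":3,"spin":0.1},{"x":-36,"y":21,"z":3,"spin":0.1},{"x":0,"y":0,"z":0,"spin":0}])

```text
time: 2.75
position: [0.4756, 0.0121, 0.1806]
tool_rot: [0.799, 0.601, 0.01, 0.003]
ft_force: [-0.4, 0.6, -0.1]
grip_width: 0.087
```

```bash
python3 plan.py .471 .028 .18 -.235
python3 - <<'E'
from h import *
from rig import robot,cams,nets
o=robot.get_obs();c=cams.camera("wrist");w=wristw2c(c,o)
cv2.imwrite("pics/w1.png",c["img"][:,:,::-1])
for a,ce in bluedots(c["img"]): print(a,np.round(ce,1),np.round(hit(c,ce,.04,w),4))
for d in nets.outline_of(c,"block"): print(d["conf"],d["pixel"],d["region"].sum())
E
```

```text
pos [0.4756 0.0121 0.1806] yaw -0.2821 R [ 0.019  0.007 -1.   ] F [-0.4  0.6 -0.1] w 0.087 t 2.75
{"x": 14.0, "y": -8.8, "z": 0.6, "spin": -0.047}
658 [102.4  46.5] [0.3826 0.1683 0.04  ]
514 [263.2 188.7] [0.4706 0.0258 0.04  ]
83 [229.3 343. ] [ 0.397  -0.1077  0.04  ]
0.83 [111.9, 48.3] 7635
0.64 [264.6, 184.7] 4859
```

View pics/w1.png

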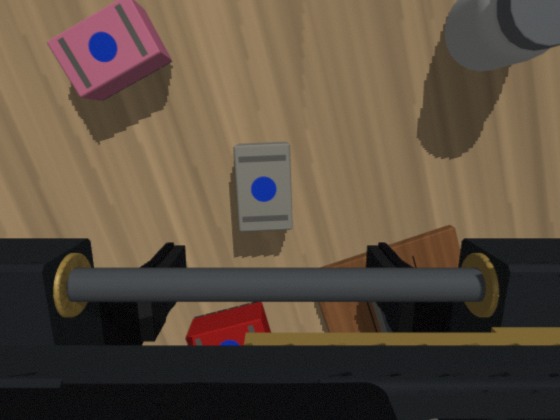

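Run:
```python
from h import *
from rig import robot,cams,nets
o=robot.get_obs();c=cams.camera("wrist");w=wristw2c(c,o)
i=c["img"]
for d in nets.outline_of(c,"block"):
    if abs(d["pixel"][0]-264)<15:
        m=d["region"]; p,f=fitbox([(c,w)],[m],[.4706,.0265,-.23],0,.04); print(p,f)
# grooves: dark within block top
g=i[:,:,:3].astype(int).mean(2); roi=np.zeros(g.shape,np.uint8); roi[148:228,240:288]=1
mm=((g<95)&(roi>0)&(i[:,:,2].astype(int)<i[:,:,0].astype(int)+40)).astype(np.uint8)
n,l,s,ce=cv2.connectedComponentsWithStats(mm); 
G=[]
for k in range(1,n):
    if s[k,4]>60:
        q=np.argwhere(l==k)[:,::-1].astype(float); P=np.array([hit(c,x,.04,w)[:2] for x in q]); u=np.linalg.svd(P-P.mean(0))[2][0]; G.append(P.mean(0))
        print(s[k],ce[k],P.mean(0),"yaw",np.arctan(u[1]/u[0]))
if len(G)==2: d=G[0]-G[1]; print("yaw from pair",-np.arctan(d[0]/d[1]),np.hypot(*d))
q=proj(c,box(.4706,.0265,-.23,0,.04),w);im=i[:,:,::-1].copy()
cv2.polylines(im,[np.round(q[4:]).astype(np.int32)],True,(0,255,0));cv2.imwrite("pics/w1b.png",im[120:250,200:340].repeat(4,0).repeat(4,1))
```

```text
[ 0.47072307  0.02572741 -0.24002622] 0.08639232868194222
[240 158   5  70 235] [241.4212766  199.96595745] [0.44591614 0.02542463] yaw 1.3001130541053483
[244 158  44   8 262] [265.84732824 161.73664122] [0.47539708 0.05129422] yaw -0.23612090681201778
[248 218  40   8 231] [267.68831169 221.32900433] [0.46241812 0.00105255] yaw -0.23896149582124457
```

View pics/w1b.png

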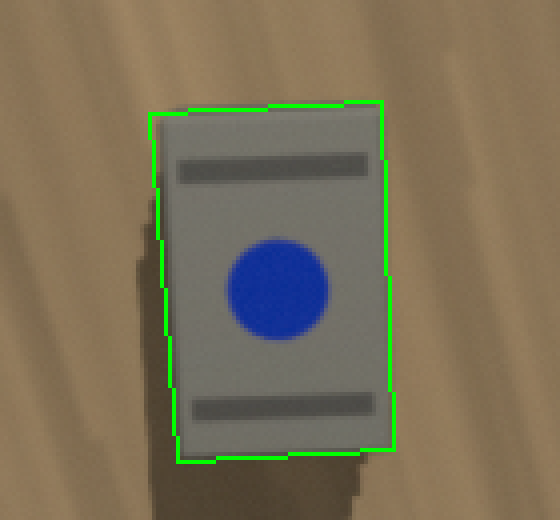

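```bash
python3 plan.py .465 .0027 .06 -.238
```

```text
pos [0.4713 0.0176 0.1803] yaw -0.274 R [ 0.013  0.01  -1.   ] F [0.1 0.1 0.2] w 0.0874 t 2.95
{"x": -5.9, "y": -1.1, "z": 40.0, "spin": -0.012}
{"x": -5.4, "y": -0.7, "z": 40.1, "spin": -0.012}
{"x": -5.3, "y": -0.8, "z": 40.1, "spin": -0.012}
```

play_rows(commands=[{"x":-6,"y":-1,"z":40,"spin":-0.012},{"x":-5.5,"y":-1,"z":40,"spin":-0.012},{"x":-5,"y":-1,"z":38,"spin":-0.012},{"x":0,"y":0,"z":0,"spin":0}])

```text
time: 3.35
position: [0.4672, 0.009, 0.0618]
tool_rot: [0.782, 0.624, 0.011, 0.003]
ft_force: [-0.5, 0.0, -0.2]
grip_width: 0.0872
```

```bash
python3 plan.py .465 .0027 .005 -.238 20;  python3 - <<'E'
from h import *
from rig import robot,cams,nets
o=robot.get_obs();c=cams.camera("wrist");w=wristw2c(c,o)
cv2.imwrite("pics/w2.png",c["img"][:,:,::-1])
for a,ce in bluedots(c["img"]): print(a,np.round(ce,1),np.round(hit(c,ce,.04,w),4))
print(robot.get_obs()["position"])
E
```

```text
pos [0.4672 0.009  0.0618] yaw -0.2244 R [ 0.021  0.009 -1.   ] F [-0.5  0.  -0.2] w 0.0872 t 3.35
{"x": -2.5, "y": -0.6, "z": 18.9, "spin": 0.005}
{"x": -2.2, "y": -0.2, "z": 18.9, "spin": 0.005}
{"x": -2.2, "y": -0.2, "z": 18.9, "spin": 0.005}
1309 [275.7 216.5] [0.4712 0.0257 0.04  ]
[0.46863342 0.00899196 0.06380434]
```

View pics/w2.png

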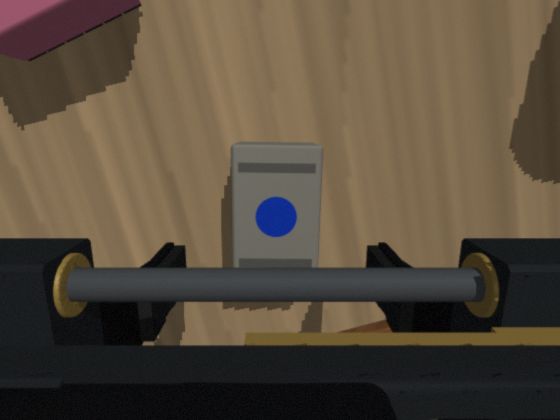

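play_rows(commands=[{"x":-2.5,"y":-0.5,"z":19,"spin":0.005},{"x":-2,"y":0,"z":19,"spin":0.005},{"x":-2,"y":0,"z":18,"spin":0.005},{"x":0,"y":0,"z":0,"spin":0}])

```text
time: 3.8
position: [0.4739, 0.0065, 0.0146]
tool_rot: [0.784, 0.62, 0.017, 0.01]
ft_force: [0.5, 0.7, 0.5]
grip_width: 0.0872
```

```bash
python3 plan.py .465 .0024 .005 -.238 20
```

```text
pos [0.4739 0.0065 0.0146] yaw -0.2328 R [ 0.039  0.006 -0.999] F [0.5 0.7 0.5] w 0.0872 t 3.8
{"x": -6.2, "y": -8.0, "z": 9.2, "spin": 0.005}
```

Run:
```python
from rig import robot,cams
from plan import *
for i in range(3):
    cams.camera("top");o=robot.get_obs();print(np.round(o["position"],4),np.round(R.from_quat(o["tool_rot"]).as_matrix()[:,2],3),np.round(o["q"],3))
plan(.465,.0024,.006,-.238)
```

```text
[0.4746 0.0064 0.0155] [ 0.041  0.005 -0.999] [-0.232  0.703  1.987  0.037  0.413 -0.033]
[0.4747 0.0063 0.0157] [ 0.042  0.005 -0.999] [-0.232  0.702  1.987  0.036  0.413 -0.033]
[0.4748 0.0061 0.0158] [ 0.042  0.005 -0.999] [-0.233  0.702  1.987  0.036  0.413 -0.033]
pos [0.4748 0.0061 0.0158] yaw -0.2329 R [ 0.042  0.005 -0.999] F [ 0.3 -0.  -0.4] w 0.0867 t 3.95
{"x": -6.0, "y": -9.0, "z": 9.3, "spin": 0.005}
```

play_rows(commands=[{"x":-2,"y":-3,"z":-8,"spin":0},{"x":-2,"y":-3,"z":-8,"spin":0},{"x":-2,"y":-3,"z":-8,"spin":0},{"x":0,"y":0,"z":-8,"spin":0},{"x":0,"y":0,"z":-8,"spin":0}])

```text
time: 4.45
position: [0.4628, 0.0021, 0.0621]
tool_rot: [0.784, 0.62, 0.02, 0.013]
ft_force: [-0.1, -0.4, 0.1]
grip_width: 0.0874
```

Run:
```python
from rig import robot,cams
from plan import *
for i in range(2):
    cams.camera("top");o=robot.get_obs();print(np.round(o["position"],4),np.round(R.from_quat(o["tool_rot"]).as_matrix()[:,2],3),np.round(o["q"],3))
plan(.465,.0024,.006,-.238)
```

```text
[0.4633 0.0021 0.063 ] [ 0.049  0.003 -0.999] [-0.248  0.592  2.003  0.032  0.5   -0.044]
[0.4635 0.002  0.0623] [ 0.049  0.003 -0.999] [-0.248  0.594  2.003  0.032  0.498 -0.044]
pos [0.4635 0.002  0.0623] yaw -0.2317 R [ 0.049  0.003 -0.999] F [ 0.5 -0.  -1. ] w 0.0869 t 4.55
{"x": -0.1, "y": -0.6, "z": 28.2, "spin": 0.003}
{"x": 0.4, "y": 0.7, "z": 28.2, "spin": 0.003}
```

play_rows(commands=[{"z":0},{"z":0},{"z":0},{"z":0},{"z":0},{"z":0},{"z":0},{"z":0}])

```text
invalid input
```

```bash
cat > st.py <<'E'
from rig import robot,cams
from plan import *
for i in range(2):
    cams.camera("top");o=robot.get_obs();print(np.round(o["position"],4),np.round(R.from_quat(o["tool_rot"]).as_matrix()[:,2],4),np.round(o["q"],4), np.round(o["ft_force"],1),round(o["grip_width"],4))
E
python3 st.py
```

```text
[0.4634 0.0021 0.0617] [ 0.0485  0.0035 -0.9988] [-0.2478  0.5952  2.0029  0.0321  0.4976 -0.0443] [ 0.3  0.3 -0.4] 0.087
[0.4631 0.0022 0.0612] [ 0.0475  0.0038 -0.9989] [-0.2478  0.5963  2.003   0.0321  0.4974 -0.0443] [ 0.5 -0.8 -0.4] 0.0867
```

```bash
sed -i 's/range(2)/range(10)/' st.py; python3 st.py
```

```text
[0.4629 0.0022 0.0609] [ 0.0467  0.004  -0.9989] [-0.2477  0.597   2.0031  0.0321  0.4973 -0.0443] [ 0.9 -0.4  0.9] 0.0871
[0.4627 0.0023 0.0606] [ 0.0461  0.0041 -0.9989] [-0.2477  0.5976  2.0031  0.0321  0.4974 -0.0443] [-0.4 -0.3 -0.8] 0.0869
[0.4626 0.0023 0.0605] [ 0.0458  0.0042 -0.9989] [-0.2477  0.5979  2.0032  0.0321  0.4973 -0.0443] [ 0.6 -0.3  0.3] 0.0872
[0.4626 0.0023 0.0604] [ 0.0457  0.0042 -0.9989] [-0.2477  0.598   2.0032  0.0321  0.4973 -0.0443] [-0.6 -0.4  0.3] 0.0872
[0.4626 0.0024 0.0604] [ 0.0455  0.0043 -0.999 ] [-0.2477  0.5981  2.0033  0.0321  0.4973 -0.0443] [-0.4  0.1 -0.5] 0.0869
[0.4626 0.0023 0.0604] [ 0.0456  0.0042 -0.9989] [-0.2477  0.598   2.0033  0.0321  0.4973 -0.0443] [ 0.9 -0.1 -0.5] 0.0869
[0.4626 0.0023 0.0605] [ 0.0457  0.0042 -0.9989] [-0.2477  0.5979  2.0032  0.0321  0.4973 -0.0444] [ 0.2 -0.8  0.3] 0.0871
[0.4626 0.0023 0.0605] [ 0.0458  0.0042 -0.9989] [-0.2477  0.5978  2.0033  0.0321  0.4973 -0.0443] [-0.2 -1.3  0.1] 0.0869
[0.4627 0.0023 0.0606] [ 0.046   0.0041 -0.9989] [-0.2477  0.5977  2.0032  0.032   0.4973 -0.0443] [ 0.1  0.6 -0.9] 0.0869
[0.4627 0.0023 0.0606] [ 0.0461  0.0041 -0.9989] [-0.2477  0.5975  2.0032  0.0321  0.4973 -0.0443] [-0.1 -0.6  0.9] 0.0871
```

play_rows(commands=[{"x":0,"y":0,"z":-45,"spin":0},{"x":0,"y":0,"z":-45,"spin":0}])

```text
time: 5.35
position: [0.4543, 0.0027, 0.1446]
tool_rot: [0.784, 0.62, 0.013, 0.004]
ft_force: [0.1, -0.3, 0.1]
grip_width: 0.0871
```

```bash
sed -i 's/range(10)/range(5)/' st.py; python3 st.py
```

```text
[0.4576 0.0021 0.1506] [ 0.0371  0.0064 -0.9993] [-0.251   0.4116  1.9425  0.0225  0.7533 -0.0358] [0.7 0.1 3.2] 0.0871
[0.4583 0.0019 0.149 ] [ 0.0394  0.0058 -0.9992] [-0.2511  0.4147  1.9443  0.0227  0.746  -0.036 ] [ 0.6 -0.6  0.1] 0.0869
[0.4572 0.0021 0.1473] [ 0.0367  0.0065 -0.9993] [-0.2512  0.4174  1.9465  0.0227  0.7439 -0.0361] [ 0.1 -0.5 -0.6] 0.0871
[0.456  0.0024 0.146 ] [ 0.0335  0.0073 -0.9994] [-0.2513  0.4195  1.9481  0.0227  0.7435 -0.0361] [ 0.4 -0.3 -0.7] 0.087
[0.4551 0.0026 0.1452] [ 0.031   0.0078 -0.9995] [-0.2513  0.4211  1.9491  0.0226  0.7435 -0.0361] [-0.7  0.7 -0.7] 0.0871
```

play_rows(commands=[{"x":0,"y":0,"z":45,"spin":0},{"x":0,"y":0,"z":45,"spin":0}])

```text
time: 5.8
position: [0.4624, 0.0023, 0.0567]
tool_rot: [0.784, 0.621, 0.019, 0.012]
ft_force: [0.4, -1.1, -0.1]
grip_width: 0.0869
```

```bash
python3 st.py
```

```text
[0.4581 0.0031 0.0486] [ 0.028   0.0085 -0.9996] [-0.2483  0.624   2.0065  0.0324  0.4862 -0.0447] [-0.7  0.7 -4.8] 0.0869
[0.4574 0.0034 0.0514] [ 0.0266  0.009  -0.9996] [-0.2483  0.6176  2.0059  0.032   0.4948 -0.0443] [-1.1  1.4  0.2] 0.0873
[0.4589 0.0031 0.0542] [ 0.0313  0.0078 -0.9995] [-0.2481  0.6116  2.0045  0.032   0.4973 -0.0443] [ 0.1 -0.4  0.4] 0.0873
[0.4605 0.0027 0.0564] [ 0.0365  0.0065 -0.9993] [-0.248   0.607   2.0034  0.032   0.4975 -0.0442] [-0.4 -0.3  0.3] 0.0869
[0.4619 0.0024 0.0579] [ 0.0408  0.0054 -0.9992] [-0.2479  0.6038  2.0026  0.0321  0.4972 -0.0443] [-1.   0.7  0.9] 0.0872
```

play_rows(commands=[{"x":0,"y":0,"z":-40,"spin":0},{"x":0,"y":0,"z":-40,"spin":0},{"x":0,"y":0,"z":-40,"spin":0},{"x":0,"y":0,"z":-40,"spin":0}])

```text
time: 6.45
position: [0.453, 0.0019, 0.226]
tool_rot: [0.784, 0.62, 0.017, 0.01]
ft_force: [0.4, -0.7, -0.1]
grip_width: 0.0869
```

```bash
sed -i 's/range(5)/range(8)/' st.py; python3 st.py
```

```text
[0.457  0.0012 0.2325] [ 0.0528  0.0022 -0.9986] [-0.2534  0.2661  1.8621  0.0188  0.963  -0.0326] [1.9 0.3 3.5] 0.087
[0.4571 0.0011 0.2299] [ 0.0528  0.0022 -0.9986] [-0.2536  0.2701  1.8651  0.0188  0.9558 -0.0327] [ 0.  -0.2 -0.5] 0.0869
[0.4555 0.0014 0.2273] [ 0.0477  0.0035 -0.9989] [-0.2537  0.2739  1.8686  0.0188  0.9539 -0.0327] [-0.2  0.3  0.1] 0.0873
[0.454  0.0017 0.2251] [ 0.0425  0.0048 -0.9991] [-0.2538  0.2773  1.8711  0.0187  0.9533 -0.0328] [ 0.7 -0.4  0.3] 0.0869
[0.453  0.0019 0.2235] [ 0.0386  0.0058 -0.9992] [-0.2539  0.28    1.8726  0.0188  0.9532 -0.0328] [ 0.2 -0.1 -0.5] 0.087
[0.4525 0.0021 0.2223] [ 0.0358  0.0065 -0.9993] [-0.2539  0.2822  1.8734  0.0187  0.953  -0.0327] [-0.8 -0.2 -0.2] 0.0867
[0.4523 0.0021 0.2215] [ 0.0341  0.0069 -0.9994] [-0.254   0.2839  1.8736  0.0188  0.9529 -0.0328] [1.2 0.5 0.1] 0.0869
[0.4524 0.0021 0.221 ] [ 0.0332  0.0072 -0.9994] [-0.254   0.285   1.8735  0.0188  0.9528 -0.0328] [-0.7  0.1 -0.4] 0.0871
```

```bash
python3 plan.py .465 .0024 .06 -.238 45
```

```text
pos [0.4524 0.0021 0.221 ] yaw -0.2321 R [ 0.033  0.007 -0.999] F [-0.7  0.1 -0.4] w 0.0871 t 6.85
{"x": 0.2, "y": 1.8, "z": 40.3, "spin": 0.001}
{"x": 0.8, "y": 3.1, "z": 40.3, "spin": 0.001}
{"x": 0.8, "y": 3.1, "z": 40.3, "spin": 0.001}
{"x": 0.8, "y": 3.1, "z": 40.3, "spin": 0.001}
```

```bash
python3 - <<'E'
s=open('plan.py').read()
i=s.index("        t=a+d*k/n;");j=s.index("        l=M.T@st")
s=s[:i]+"        M=R.from_rotvec([0,0,d*k/n]).as_matrix()@Rm\n"+s[j:]
open('plan.py','w').write(s)
E
python3 plan.py .465 .0024 .06 -.238 45; sed -i 's/range(8)/range(4)/' st.py
```

```text
pos [0.4524 0.0021 0.221 ] yaw -0.2321 R [ 0.033  0.007 -0.999] F [-0.7  0.1 -0.4] w 0.0871 t 6.85
{"x": 0.2, "y": 1.8, "z": 40.3, "spin": 0.001}
{"x": 0.2, "y": 1.8, "z": 40.3, "spin": 0.001}
{"x": 0.2, "y": 1.8, "z": 40.3, "spin": 0.001}
{"x": 0.2, "y": 1.8, "z": 40.3, "spin": 0.001}
```

play_rows(commands=[{"x":0,"y":2,"z":40,"spin":0},{"x":0,"y":2,"z":40,"spin":0},{"x":0,"y":2,"z":40,"spin":0},{"x":0,"y":2,"z":40,"spin":0}])

```text
time: 7.25
position: [0.4698, 0.0003, 0.0588]
tool_rot: [0.784, 0.62, 0.018, 0.011]
ft_force: [0.9, 0.5, -0.2]
grip_width: 0.0871
```

```bash
python3 st.py;python3 plan.py .465 .0024 .006 -.238 45
```

```text
[0.4661 0.001  0.0517] [ 0.0289  0.0082 -0.9995] [-0.2484  0.6216  1.9858  0.0308  0.5084 -0.0425] [-0.7  0.2 -4.7] 0.0871
[0.4658 0.0012 0.0547] [ 0.0288  0.0082 -0.9996] [-0.2482  0.6148  1.9852  0.0305  0.5158 -0.0423] [-1.2  0.2  1. ] 0.0872
[0.4674 0.0009 0.0577] [ 0.0341  0.0069 -0.9994] [-0.248   0.6085  1.984   0.0305  0.5179 -0.0422] [-0.7  0.1  0.3] 0.087
[0.469  0.0006 0.06  ] [ 0.0396  0.0056 -0.9992] [-0.2479  0.6038  1.9829  0.0305  0.518  -0.0422] [ 1.6  0.2 -0.1] 0.0873
pos [0.469  0.0006 0.06  ] yaw -0.2322 R [ 0.04   0.006 -0.999] F [ 1.6  0.2 -0.1] w 0.0873 t 7.45
{"x": 0.0, "y": -3.2, "z": 26.9, "spin": 0.003}
{"x": 0.0, "y": -3.2, "z": 26.9, "spin": 0.003}
```

play_rows(commands=[{"x":0,"y":-1,"z":14,"spin":0},{"x":0,"y":-1,"z":12,"spin":0},{"x":0,"y":-1,"z":10,"spin":0},{"x":0,"y":-1,"z":8,"spin":0},{"x":0,"y":0,"z":4,"spin":0}])

```text
time: 7.95
position: [0.4742, 0.0003, 0.0214]
tool_rot: [0.784, 0.621, 0.024, 0.019]
ft_force: [-0.2, 0.5, -0.4]
grip_width: 0.0868
```

```bash
python3 st.py;python3 plan.py .465 .0024 .006 -.238 45
```

```text
[4.742e-01 3.000e-04 2.110e-02] [ 6.090e-02  4.000e-04 -9.981e-01] [-0.2457  0.6887  2.0015  0.0397  0.3927 -0.0507] [ 0.4  0.3 -0.4] 0.0873
[4.741e-01 3.000e-04 2.110e-02] [ 6.040e-02  5.000e-04 -9.982e-01] [-0.2457  0.6886  2.0014  0.0396  0.3934 -0.0507] [ 0.3 -1.2 -0.7] 0.087
[4.74e-01 3.00e-04 2.10e-02] [ 6.010e-02  6.000e-04 -9.982e-01] [-0.2458  0.6887  2.0015  0.0396  0.3936 -0.0507] [-0.5 -0.3  0. ] 0.0871
[4.74e-01 3.00e-04 2.10e-02] [ 6.000e-02  6.000e-04 -9.982e-01] [-0.2457  0.6888  2.0015  0.0396  0.3935 -0.0506] [0.1 0.6 0.6] 0.087
pos [4.74e-01 3.00e-04 2.10e-02] yaw -0.2316 R [ 0.06   0.001 -0.998] F [0.1 0.6 0.6] w 0.087 t 8.15
{"x": -0.3, "y": -10.1, "z": 14.4, "spin": 0.006}
```

play_rows(commands=[{"x":0,"y":-3,"z":-50,"spin":0},{"x":0,"y":-3,"z":-50,"spin":0}])

```text
time: 8.35
position: [0.4577, 0.0024, 0.1124]
tool_rot: [0.784, 0.62, 0.016, 0.009]
ft_force: [0.1, -0.6, 0.2]
grip_width: 0.0872
```

```bash
sed -i 's/range(4)/range(int(sys.argv[1]))/' st.py; python3 st.py 7
```

```text
[0.4603 0.002  0.1189] [ 0.0475  0.0037 -0.9989] [-0.2497  0.473   1.9719  0.0252  0.6518 -0.038 ] [ 0.1 -0.1  3.2] 0.0866
[0.4613 0.0017 0.1173] [ 0.0506  0.0029 -0.9987] [-0.2498  0.4763  1.9729  0.0255  0.6442 -0.0383] [ 1.4 -0.  -1. ] 0.0872
[0.4607 0.0018 0.1158] [ 0.0488  0.0033 -0.9988] [-0.2499  0.4793  1.9742  0.0255  0.6417 -0.0383] [ 0.  -0.   0.3] 0.0867
[0.4599 0.002  0.1146] [ 0.0461  0.004  -0.9989] [-0.25    0.4817  1.9752  0.0256  0.6412 -0.0384] [-0.6  1.1 -0.1] 0.0872
[0.4592 0.0021 0.1137] [ 0.0439  0.0046 -0.999 ] [-0.25    0.4834  1.9759  0.0256  0.6411 -0.0384] [-0. -0.  0.] 0.0869
[0.4587 0.0022 0.1131] [ 0.0423  0.005  -0.9991] [-0.2501  0.4847  1.9762  0.0256  0.6411 -0.0384] [-0.8 -0.5  0.8] 0.0871
[0.4585 0.0022 0.1127] [ 0.0413  0.0052 -0.9991] [-0.2501  0.4855  1.9763  0.0256  0.6412 -0.0384] [ 0.6 -0.6 -0.7] 0.0869
```

play_rows(commands=[{"x":0,"y":0,"z":50,"spin":0}])

```text
time: 8.8
position: [0.4651, 0.0015, 0.0662]
tool_rot: [0.784, 0.62, 0.022, 0.016]
ft_force: [1.6, 0.1, -0.2]
grip_width: 0.0866
```

```bash
python3 st.py 1
```

```text
[0.4575 0.003  0.0538] [ 0.0276  0.0086 -0.9996] [-0.2489  0.6122  2.0054  0.0316  0.4995 -0.0438] [ -3.9  -0.3 -11. ] 0.0868
```

play_rows(commands=[{"x":0,"y":0,"z":0,"spin":0}])

```text
time: 8.95
position: [0.4543, 0.0038, 0.0504]
tool_rot: [0.784, 0.62, 0.01, 0.001]
ft_force: [0.2, 0.1, -0.6]
grip_width: 0.0871
```

```bash
python3 st.py 7
```

```text
[0.4548 0.0036 0.0511] [ 0.019   0.0108 -0.9998] [-0.2491  0.6181  2.0067  0.0314  0.5013 -0.0437] [ 0.7  0.3 -0.1] 0.087
[0.4562 0.0033 0.053 ] [ 0.0236  0.0096 -0.9997] [-0.249   0.614   2.0059  0.0315  0.5015 -0.0437] [-0.   0.1  0.6] 0.0868
[0.4573 0.003  0.0544] [ 0.0274  0.0087 -0.9996] [-0.2489  0.611   2.0053  0.0316  0.5011 -0.0437] [-0.2 -0.3  0.3] 0.0872
[0.4581 0.0029 0.0552] [ 0.0298  0.008  -0.9995] [-0.2488  0.6091  2.0049  0.0315  0.5008 -0.0437] [ 0.7 -0.1 -0. ] 0.0871
[0.4585 0.0028 0.0557] [ 0.0313  0.0077 -0.9995] [-0.2488  0.6081  2.0048  0.0316  0.5005 -0.0437] [ 0.3  0.6 -0.3] 0.087
[0.4587 0.0028 0.0559] [ 0.032   0.0075 -0.9995] [-0.2488  0.6077  2.0048  0.0316  0.5003 -0.0437] [ 0.1 -1.  -0.5] 0.087
[0.4586 0.0028 0.0559] [ 0.0319  0.0075 -0.9995] [-0.2488  0.6077  2.0049  0.0315  0.5001 -0.0438] [1.  0.  0.3] 0.0867
```

play_rows(commands=[{"x":0,"y":0,"z":-50,"spin":0}])

```text
time: 9.4
position: [0.4534, 0.0031, 0.0992]
tool_rot: [0.784, 0.62, 0.01, 0.001]
ft_force: [0.7, -0.3, 0.9]
grip_width: 0.0867
```

```bash
python3 st.py 8
```

```text
[0.4586 0.0022 0.1087] [ 0.0366  0.0064 -0.9993] [-0.2501  0.4948  1.9756  0.0256  0.6375 -0.0383] [-0.2  0.2  3.6] 0.087
[0.46   0.0018 0.108 ] [ 0.0413  0.0052 -0.9991] [-0.2502  0.4963  1.9763  0.0258  0.6305 -0.0385] [ 0.2 -0.3  0.5] 0.0869
[0.4593 0.002  0.107 ] [ 0.04    0.0055 -0.9992] [-0.2502  0.4982  1.9778  0.0258  0.6284 -0.0386] [-0.8 -0.6 -0.5] 0.087
[0.4583 0.0022 0.106 ] [ 0.0374  0.0061 -0.9993] [-0.2503  0.4999  1.979   0.0258  0.6281 -0.0387] [-0.8  0.2  0.7] 0.0869
[0.4575 0.0024 0.1052] [ 0.0351  0.0067 -0.9994] [-0.2504  0.5014  1.9799  0.0258  0.6281 -0.0387] [-0.4  0.1  0.1] 0.0866
[0.457  0.0025 0.1046] [ 0.0335  0.0071 -0.9994] [-0.2504  0.5026  1.9804  0.0258  0.6281 -0.0387] [ 0.2 -0.3 -0.2] 0.0868
[0.4567 0.0025 0.1041] [ 0.0323  0.0074 -0.9995] [-0.2505  0.5036  1.9805  0.0258  0.6282 -0.0387] [ 0.9 -0.5 -0.3] 0.087
[0.4566 0.0025 0.1038] [ 0.0316  0.0076 -0.9995] [-0.2505  0.5043  1.9805  0.0258  0.6282 -0.0386] [ 0.4 -0.1  0.5] 0.0872
```

play_rows(commands=[{"x":0,"y":0,"z":50,"spin":0}])

```text
time: 9.9
position: [0.463, 0.0019, 0.0573]
tool_rot: [0.784, 0.62, 0.019, 0.012]
ft_force: [1.8, -0.3, -0.5]
grip_width: 0.087
```

```bash
python3 st.py 1
```

```text
[0.4553 0.0034 0.0449] [ 0.0193  0.0106 -0.9998] [-0.2492  0.6319  2.0085  0.0322  0.4853 -0.0444] [ -2.7  -0.8 -11.1] 0.0869
```

play_rows(commands=[{"x":0,"y":0,"z":0,"spin":0},{"x":0,"y":0,"z":0,"spin":0}])

```text
time: 10.15
position: [0.4515, 0.0043, 0.0417]
tool_rot: [0.785, 0.62, 0.007, -0.003]
ft_force: [-0.1, -0.3, 0.3]
grip_width: 0.087
```

```bash
python3 st.py 6; python3 plan.py .465 .0024 .006 -.238 45
```

```text
[0.4518 0.0043 0.0425] [ 0.0088  0.0133 -0.9999] [-0.2493  0.6372  2.0101  0.032   0.4893 -0.0443] [ 0.1 -1.1  0.6] 0.087
[0.4526 0.0041 0.0433] [ 0.0114  0.0126 -0.9999] [-0.2493  0.6354  2.0098  0.0321  0.4887 -0.0443] [ 0.4 -0.6  0.1] 0.0868
[0.4531 0.004  0.0438] [ 0.013   0.0122 -0.9998] [-0.2492  0.6343  2.0096  0.0321  0.4883 -0.0443] [-1.1  0.7 -0. ] 0.0868
[0.4534 0.0039 0.044 ] [ 0.0139  0.012  -0.9998] [-0.2492  0.6338  2.0094  0.0321  0.488  -0.0443] [ 0.3 -0.4 -0.5] 0.087
[0.4535 0.0039 0.044 ] [ 0.0141  0.0119 -0.9998] [-0.2492  0.6339  2.0094  0.0321  0.4878 -0.0444] [-0.2 -0.6 -0.3] 0.0865
[0.4534 0.0039 0.0438] [ 0.0138  0.012  -0.9998] [-0.2492  0.6342  2.0095  0.0321  0.4877 -0.0443] [ 0.1 -0.3  0.4] 0.087
pos [0.4534 0.0039 0.0438] yaw -0.2332 R [ 0.014  0.012 -1.   ] F [ 0.1 -0.3  0.4] w 0.087 t 10.45
{"x": 0.7, "y": 11.2, "z": 37.9, "spin": 0.005}
```

play_rows(commands=[{"x":0,"y":11,"z":22,"spin":0.005}])

```text
time: 10.55
position: [0.4649, 0.0017, 0.0247]
tool_rot: [0.786, 0.618, 0.011, 0.001]
ft_force: [0.2, 1.0, -0.7]
grip_width: 0.087
```

```bash
python3 st.py 6; python3 plan.py .465 .0024 .006 -.238 45
```

```text
[0.4673 0.0008 0.0217] [ 0.0192  0.0106 -0.9998] [-0.2482  0.6885  1.9864  0.0344  0.4509 -0.0403] [ 1.9 -0.4 -1.3] 0.0871
[0.4662 0.0011 0.0222] [ 0.0169  0.0112 -0.9998] [-0.2482  0.6873  1.9874  0.0343  0.4536 -0.0406] [ 0.1 -0.9  0.8] 0.0872
[0.465  0.0014 0.0225] [ 0.0149  0.0117 -0.9998] [-0.2481  0.6864  1.9888  0.0342  0.4551 -0.0407] [ 0.3 -0.2  0.1] 0.0869
[0.4643 0.0016 0.0226] [ 0.014   0.012  -0.9998] [-0.2481  0.6859  1.9898  0.0342  0.4556 -0.0407] [0.  0.8 0.9] 0.0867
[0.4641 0.0017 0.0227] [ 0.0139  0.012  -0.9998] [-0.248   0.6855  1.9903  0.0342  0.4555 -0.0407] [0.2 1.1 1.5] 0.0869
[0.464  0.0017 0.0227] [ 0.014   0.012  -0.9998] [-0.248   0.6855  1.9904  0.0342  0.4552 -0.0407] [-0.3 -0.3  0.5] 0.0869
pos [0.464  0.0017 0.0227] yaw -0.2381 R [ 0.014  0.012 -1.   ] F [-0.3 -0.3  0.5] w 0.0869 t 10.85
{"x": 0.6, "y": 0.6, "z": 16.7, "spin": -0.0}
```

Single rows with a short hold after each keep the tool straight. I'll go down the last 15 mm now and then grip lightly.

play_rows(commands=[{"x":0.5,"y":0.5,"z":15.5,"spin":0}])

```text
time: 10.95
position: [0.4657, 0.0022, 0.0089]
tool_rot: [0.786, 0.618, 0.01, 0.001]
ft_force: [0.2, 0.0, 0.8]
grip_width: 0.0871
```

```bash
python3 st.py 5
```

```text
[0.4645 0.0024 0.0067] [ 0.0137  0.012  -0.9998] [-0.2462  0.721   1.9932  0.037   0.4174 -0.0422] [ 0.2 -1.  -0.9] 0.087
[0.464  0.0026 0.0071] [ 0.0124  0.0124 -0.9998] [-0.2463  0.7201  1.9933  0.0369  0.4195 -0.0421] [-0.4  0.3 -0.1] 0.0873
[0.4641 0.0025 0.0074] [ 0.0127  0.0123 -0.9998] [-0.2463  0.7194  1.9931  0.0369  0.4201 -0.042 ] [-0.3  0.2 -0. ] 0.087
[0.4644 0.0024 0.0076] [ 0.0134  0.0121 -0.9998] [-0.2463  0.719   1.9928  0.0369  0.42   -0.042 ] [ 0.5 -0.  -0.4] 0.0871
[0.4646 0.0024 0.0077] [ 0.0139  0.012  -0.9998] [-0.2463  0.7188  1.9927  0.0369  0.4199 -0.042 ] [ 0.   0.3 -0.2] 0.0871
```

play_rows(commands=[{"x":0,"y":0,"z":0,"spin":0}], grip=0, newtons=5)

```text
time: 11.3
position: [0.4648, 0.0024, 0.0083]
tool_rot: [0.786, 0.618, 0.009, -0.0]
ft_force: [-0.3, -0.6, -0.6]
grip_width: 0.0841
```

```bash
python3 st.py 8
```

```text
[0.4648 0.0023 0.0083] [ 0.0147  0.0118 -0.9998] [-0.2463  0.7175  1.9927  0.0368  0.4203 -0.042 ] [-0.   0.1  0.4] 0.0815
[0.4648 0.0024 0.0082] [ 0.0146  0.0118 -0.9998] [-0.2463  0.7177  1.9927  0.0369  0.4202 -0.042 ] [-0.2  0.5  0.8] 0.0781
[0.4648 0.0023 0.0081] [ 0.0146  0.0119 -0.9998] [-0.2463  0.7179  1.9926  0.0369  0.4201 -0.042 ] [0.6 0.9 0.1] 0.0743
[0.4648 0.0023 0.0081] [ 0.0145  0.0118 -0.9998] [-0.2463  0.718   1.9926  0.0369  0.42   -0.042 ] [-0.7 -0.3 -0.1] 0.0707
[0.4648 0.0023 0.008 ] [ 0.0144  0.0119 -0.9998] [-0.2463  0.7183  1.9926  0.0369  0.4199 -0.042 ] [-0.1 -0.4  0.2] 0.0666
[0.4648 0.0023 0.0079] [ 0.0143  0.0119 -0.9998] [-0.2463  0.7184  1.9926  0.0369  0.4199 -0.042 ] [-0.6  0.8  0.8] 0.0628
[0.4647 0.0024 0.0078] [ 0.0142  0.0119 -0.9998] [-0.2463  0.7185  1.9926  0.0369  0.4199 -0.042 ] [-0.1  0.4  0.9] 0.0589
[0.4647 0.0023 0.0078] [ 0.0141  0.012  -0.9998] [-0.2463  0.7186  1.9926  0.0369  0.4199 -0.042 ] [ 0.4 -0.9  1.4] 0.0548
```

```bash
python3 st.py 5|tail -2; python3 plan.py .4775 .054 .052 -.238 45
```

```text
[0.465  0.0023 0.0078] [ 0.0145  0.0118 -0.9998] [-0.2463  0.7187  1.9923  0.0369  0.4196 -0.042 ] [ 0.3 -1.3  0.3] 0.0483
[0.4649 0.0023 0.0078] [ 0.0144  0.0119 -0.9998] [-0.2463  0.7187  1.9923  0.0369  0.4197 -0.042 ] [ 0.5 -0.3  0.1] 0.0485
pos [0.4649 0.0023 0.0078] yaw -0.238 R [ 0.014  0.012 -1.   ] F [ 0.5 -0.3  0.1] w 0.0485 t 11.95
{"x": 26.9, "y": 0.3, "z": -21.7, "spin": 0.0}
{"x": 26.9, "y": 0.3, "z": -21.7, "spin": 0.0}
```

play_rows(commands=[{"x":9,"y":0,"z":-15,"spin":0}])

```text
time: 12.05
position: [0.4657, 0.0105, 0.0217]
tool_rot: [0.786, 0.618, 0.008, -0.002]
ft_force: [0.4, -0.9, -1.7]
grip_width: 0.0478
```

```bash
python3 st.py 5|tail -1
```

```text
[0.4668 0.0108 0.0227] [ 0.0144  0.0119 -0.9998] [-0.2268  0.6868  1.9838  0.0334  0.4598 -0.0189] [ 0.6  1.6 -0.8] 0.0481
```

play_rows(commands=[{"x":13,"y":0,"z":-14,"spin":0}])

```text
time: 12.4
position: [0.4684, 0.0225, 0.0354]
tool_rot: [0.787, 0.617, 0.008, -0.002]
ft_force: [0.2, -0.3, -2.1]
grip_width: 0.0476
```

```bash
python3 st.py 5|tail -1
python3 - <<'E'
from rig import cams
import cv2
a=cams.camera("scene")["img"][:,:,::-1][130:290,150:380]; cv2.imwrite("pics/s3.png",cv2.resize(a,None,fx=3,fy=3))
E
```

```text
[0.4696 0.0231 0.0364] [ 0.0145  0.0119 -0.9998] [-0.199   0.6585  1.9713  0.0302  0.5     0.0124] [ 0.9  0.3 -0.9] 0.048
```

View pics/s3.png

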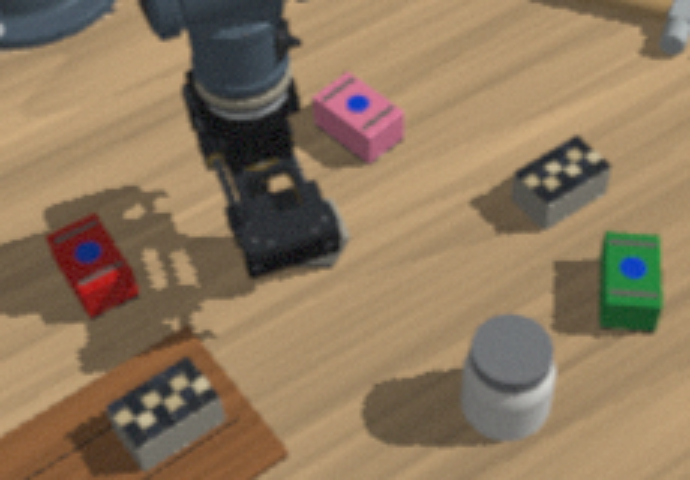

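play_rows(commands=[{"x":15,"y":0,"z":-10,"spin":0}])

```text
time: 12.8
position: [0.4718, 0.0362, 0.0453]
tool_rot: [0.787, 0.617, 0.008, -0.001]
ft_force: [-0.7, 0.3, -2.4]
grip_width: 0.0478
```

```bash
cat > wp.py <<'E'
import sys,cv2
from rig import cams
cv2.imwrite(f"pics/{sys.argv[1]}.png",cams.camera("wrist")["img"][:,:,::-1])
E
python3 st.py 4|tail -1; python3 wp.py w4
```

```text
[0.473  0.0372 0.0463] [ 0.0145  0.0119 -0.9998] [-0.1669  0.6399  1.9571  0.0278  0.5324  0.047 ] [ 0.5  1.9 -1.2] 0.048
```

View pics/w4.png

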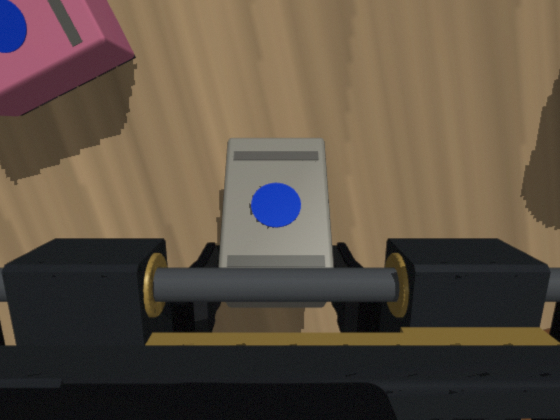

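play_rows(commands=[{"x":0,"y":0,"z":0,"spin":0},{"x":0,"y":0,"z":0,"spin":0}], grip=0, newtons=3)

```text
time: 13.25
position: [0.4727, 0.0362, 0.0457]
tool_rot: [0.786, 0.618, 0.009, -0.0]
ft_force: [0.9, 0.5, -1.0]
grip_width: 0.048
```

```bash
python3 st.py 4|tail -1; python3 wp.py w5
```

```text
[0.4728 0.0364 0.0458] [ 0.0139  0.0116 -0.9998] [-0.1687  0.6409  1.9574  0.0272  0.5316  0.0465] [ 0.1 -0.5 -1.8] 0.0479
```

View pics/w5.png

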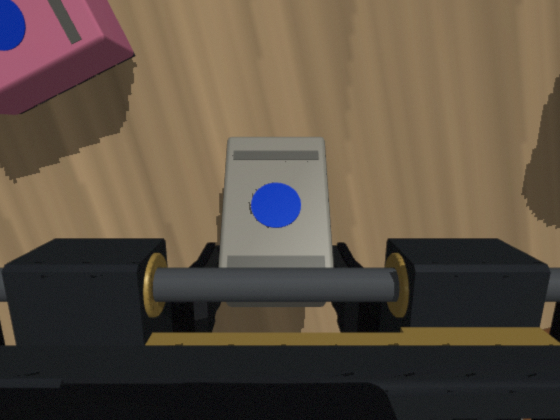

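```bash
cat > pnp.py <<'E'
from h import *
from rig import robot,cams
def pnp(c,o,px,obj):
    K=np.array([[c["fx"],0,c["cx"]],[0,c["fy"],c["cy"]],[0,0,1.]])
    ok,rv,t=cv2.solvePnP(np.array(obj,float),np.array(px,float),K,None,flags=cv2.SOLVEPNP_ITERATIVE)
    Rc=cv2.Rodrigues(rv)[0]; F=np.diag([1,-1,-1.]); w=wristw2c(c,o); Rw=w[:3,:3].T@F@Rc; tw=w[:3,:3].T@(F@t[:,0]-w[:3,3])
    return Rw,tw
E
python3 - <<'E'
from pnp import *
o=robot.get_obs();c=cams.camera("wrist")
Rw,t=pnp(c,o,[(229,139),(325,139),(218,303),(332,303),(276,205)],[(-.024,.038,.02),(.024,.038,.02),(-.024,-.038,.02),(.024,-.038,.02),(0,0,.02)])
print(np.round(Rw,3),t, np.degrees(np.arcsin(-Rw[2,1])))
E
```

```text
[[ 0.972  0.214  0.092]
 [-0.23   0.808  0.543]
 [ 0.042 -0.549  0.835]] [0.47699989 0.05124679 0.03730475] 33.278679243978964
```

play_rows(commands=[{"x":9,"y":0,"z":-6,"spin":0},{"x":9,"y":0,"z":-3,"spin":0}], grip=0, newtons=4)

```text
time: 13.75
position: [0.4763, 0.054, 0.0552]
tool_rot: [0.787, 0.617, 0.008, -0.001]
ft_force: [0.1, -0.6, -1.0]
grip_width: 0.0479
```

```bash
python3 st.py 4|tail -1; python3 wp.py w6
```

```text
[0.4765 0.0542 0.0552] [ 0.0127  0.0118 -0.9998] [-0.1291  0.625   1.9394  0.0249  0.5664  0.0888] [-0.1  0.   1.9] 0.0479
```

View pics/w6.png

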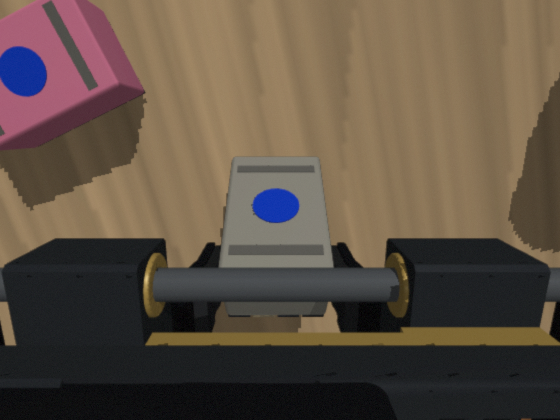

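```bash
cat > tilt.py <<'E'
from pnp import *
import sys,json
# args: json list [tl,tr,dot,groove_far(center),groove_near(center)]
px=json.loads(sys.argv[1])
o=robot.get_obs();c=cams.camera("wrist")
obj=[(-.024,.038,.02),(.024,.038,.02),(0,0,.02),(0,.026,.02),(0,-.026,.02)]
Rw,t=pnp(c,o,px,obj)
g=o["position"]-.0187*R.from_quat(o["tool_rot"]).as_matrix()[:,2]
print("tilt",np.degrees(np.arcsin(-Rw[2,1])),"ctr",np.round(t,4),"pad in block",np.round(Rw.T@(g-t),4)); e=t+Rw@[0,.038,-.02]; print("edge",np.round(e,4),"g",np.round(g,4))
E
python3 tilt.py "[[232,157],[320,157],[276,206],[276,169],[276,250]]"
```

```text
tilt 57.166140983002684 ctr [0.479  0.0641 0.0424] pad in block [ 0.0001 -0.0321  0.008 ]
edge [ 4.803e-01  6.770e-02 -3.000e-04] g [0.4762 0.0537 0.0738]
```

play_rows(commands=[{"x":8,"y":0,"z":-1,"spin":0},{"x":8,"y":0,"z":0,"spin":0}])

```text
time: 14.25
position: [0.4802, 0.069, 0.0565]
tool_rot: [0.787, 0.617, 0.008, -0.001]
ft_force: [-0.0, 0.2, 2.5]
grip_width: 0.0479
```

```bash
python3 st.py 4|tail -1; python3 wp.py w7
```

```text
[0.4803 0.0693 0.0564] [ 0.0125  0.0116 -0.9999] [-0.0957  0.626   1.9246  0.0232  0.5798  0.1248] [ 0.4 -0.2  3.8] 0.0482
```

View pics/w7.png

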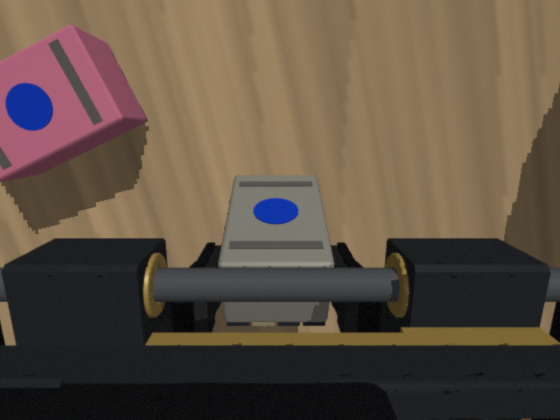

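```bash
python3 tilt.py "[[234,177],[319,177],[276,211],[276,184],[276,245]]"
```

```text
tilt 71.64570829540992 ctr [0.4817 0.0745 0.0482] pad in block [ 0.0001 -0.0274  0.0029]
edge [0.4806 0.0675 0.0059] g [0.48   0.0689 0.0751]
```

play_rows(commands=[{"x":8,"y":0,"z":1,"spin":0},{"x":8,"y":0,"z":3,"spin":0}])

```text
time: 14.75
position: [0.4843, 0.0845, 0.0528]
tool_rot: [0.787, 0.616, 0.008, -0.001]
ft_force: [0.4, 1.5, 4.5]
grip_width: 0.0478
```

```bash
python3 st.py 4|tail -1; python3 wp.py w8
```

```text
[0.4843 0.0847 0.0526] [ 0.0125  0.0116 -0.9999] [-0.0625  0.6378  1.9107  0.0225  0.5814  0.16  ] [-0.3  2.2  3.1] 0.048
```

View pics/w8.png

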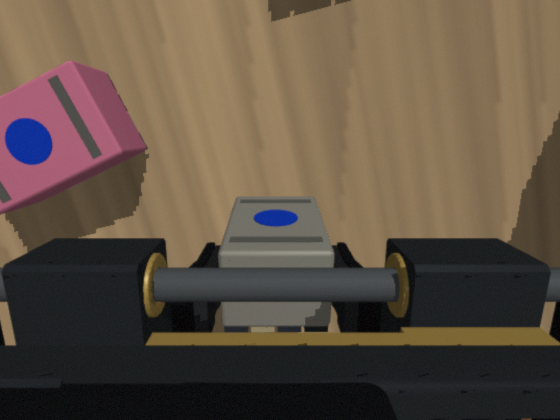

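play_rows(commands=[{"x":0,"y":0,"z":0,"spin":0},{"x":0,"y":0,"z":0,"spin":0},{"x":0,"y":0,"z":0,"spin":0}], grip=0.68)

```text
time: 15.3
position: [0.4834, 0.0838, 0.0517]
tool_rot: [0.787, 0.617, 0.007, -0.001]
ft_force: [-0.3, -0.2, -0.5]
grip_width: 0.0578
```

```bash
python3 st.py 3|tail -1; python3 wp.py w9
```

```text
[0.4835 0.0839 0.0519] [ 0.0107  0.0108 -0.9999] [-0.0638  0.6391  1.9117  0.0209  0.5809  0.1599] [0.3 0.2 0.1] 0.0591
```

View pics/w9.png

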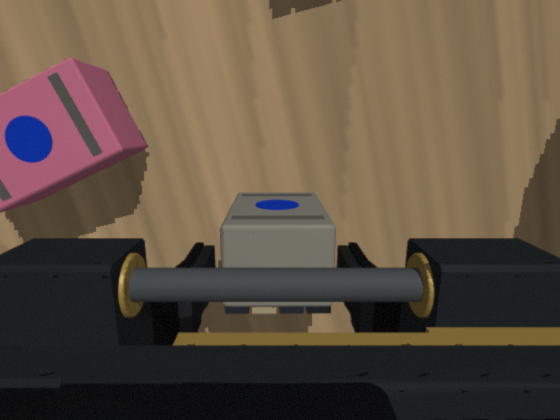

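```bash
python3 - <<'E'
from h import *
from rig import robot,cams
o=robot.get_obs();c=cams.camera("wrist");w=wristw2c(c,o)
P=[hit(c,p,.076,w) for p in [(224,223),(329,223),(225,304),(330,304)]]
print(np.round(P,4)); P=np.array(P); print(np.linalg.norm(P[0]-P[1]),np.linalg.norm(P[0]-P[2]),P.mean(0), "yaw",np.arctan2(*(P[1]-P[0])[:2][::-1]))
g=o["position"]-.0187*R.from_quat(o["tool_rot"]).as_matrix()[:,2]; u=np.array([.236,.972,0]); print("pad rel centre along u(mm):",(g-P.mean(0))@u*1000, g)
E
python3 plan.py 0 0 0 -.238|head -1
```

```text
[[0.4693 0.1141 0.076 ]
 [0.5101 0.1039 0.076 ]
 [0.4601 0.0798 0.076 ]
 [0.5032 0.069  0.076 ]]
0.042078439965840354 0.03550314396386289 [0.48568892 0.09171261 0.076     ] yaw -0.24351460138192524
pad rel centre along u(mm): -8.351498293184191 [0.48336665 0.08368437 0.0706002 ]
pos [0.4836 0.0839 0.052 ] yaw -0.2412 R [ 0.011  0.011 -1.   ] F [ 0.7  0.6 -0.2] w 0.0594 t 15.55
```

play_rows(commands=[{"x":0,"y":0,"z":6,"spin":0},{"x":0,"y":0,"z":0,"spin":0},{"x":0,"y":0,"z":0,"spin":0},{"x":0,"y":0,"z":0,"spin":0}], grip=0, newtons=4)

```text
time: 15.95
position: [0.4842, 0.0838, 0.0456]
tool_rot: [0.787, 0.617, 0.008, -0.001]
ft_force: [0.0, 0.3, 0.6]
grip_width: 0.048
```

```bash
python3 st.py 3|tail -1
```

```text
[0.4842 0.0839 0.0456] [ 0.012   0.0107 -0.9999] [-0.0636  0.6518  1.9136  0.0213  0.5651  0.1595] [-0.4 -0.3  0.5] 0.0481
```

play_rows(commands=[{"x":8,"y":0,"z":-3,"spin":0},{"x":8,"y":0,"z":-3,"spin":0}])

```text
time: 16.3
position: [0.487, 0.0994, 0.0514]
tool_rot: [0.788, 0.616, 0.007, -0.001]
ft_force: [-0.2, 0.2, -3.5]
grip_width: 0.0478
```

```bash
python3 st.py 4|tail -1;python3 wp.py w10
```

```text
[0.4872 0.0994 0.0514] [ 0.01    0.0104 -0.9999] [-0.0306  0.6443  1.8953  0.0191  0.5924  0.1947] [-0.7 -0.7 -3.9] 0.048
```

View pics/w10.png

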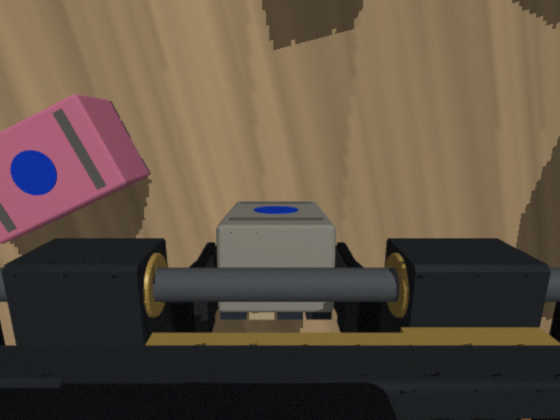

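play_rows(commands=[{"x":0,"y":0,"z":5,"spin":0},{"x":10,"y":0,"z":0,"spin":0}])

```text
time: 16.75
position: [0.4899, 0.108, 0.0466]
tool_rot: [0.787, 0.617, 0.007, -0.0]
ft_force: [-1.6, -1.9, 3.8]
grip_width: 0.0476
```

```bash
python3 st.py 4;python3 wp.py w11
```

```text
[0.4903 0.1097 0.0468] [ 0.0113  0.0103 -0.9999] [-0.0091  0.6565  1.8851  0.0188  0.5889  0.217 ] [-0.7  0.6  0.9] 0.0479
[0.4903 0.1095 0.0468] [ 0.0116  0.0103 -0.9999] [-0.0095  0.6564  1.8855  0.0187  0.5883  0.2157] [-0.2  0.2  0.1] 0.0482
[0.4902 0.1094 0.0468] [ 0.0117  0.0103 -0.9999] [-0.0098  0.6564  1.8858  0.0188  0.5878  0.2152] [-0.1 -0.1 -0. ] 0.0479
[0.4902 0.1093 0.0468] [ 0.0117  0.0104 -0.9999] [-0.01    0.6564  1.886   0.019   0.5877  0.2151] [ 0.4  0.1 -0.6] 0.0481
```

View pics/w11.png

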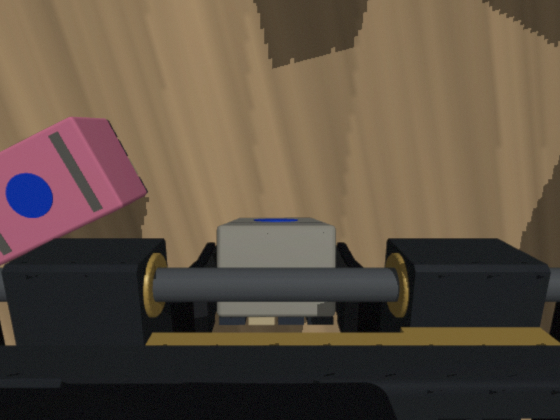

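play_rows(commands=[{"x":9,"y":0,"z":-1,"spin":0},{"x":9,"y":0,"z":0,"spin":0}])

```text
time: 17.2
position: [0.4942, 0.1266, 0.0479]
tool_rot: [0.788, 0.616, 0.007, -0.001]
ft_force: [-0.2, -0.7, -1.7]
grip_width: 0.048
```

```bash
python3 st.py 4|tail -2;python3 wp.py w12
```

```text
[0.4944 0.1272 0.0479] [ 0.0114  0.0105 -0.9999] [0.0264 0.6598 1.8646 0.0179 0.6056 0.253 ] [0.3 0.1 0.2] 0.0478
[0.4943 0.1269 0.0479] [ 0.0112  0.0104 -0.9999] [0.0259 0.6597 1.8649 0.0178 0.6056 0.2528] [0.  1.5 0.4] 0.0479
```

View pics/w12.png

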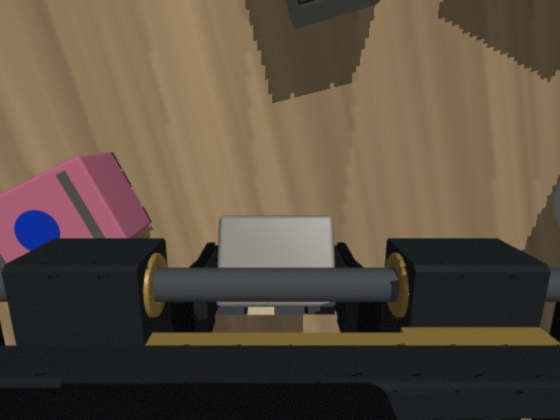

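play_rows(commands=[{"x":9,"y":0,"z":1,"spin":0},{"x":9,"y":0,"z":2,"spin":0}])

```text
time: 17.65
position: [0.4985, 0.1439, 0.045]
tool_rot: [0.788, 0.616, 0.007, -0.001]
ft_force: [-0.1, -0.6, -2.3]
grip_width: 0.048
```

```bash
python3 st.py 4|tail -2;python3 wp.py w13
```

```text
[0.4986 0.1445 0.045 ] [ 0.0108  0.0103 -0.9999] [0.0609 0.6714 1.8437 0.0166 0.6151 0.2894] [-0.3  1.5 -0.3] 0.0481
[0.4985 0.1443 0.045 ] [ 0.0108  0.0102 -0.9999] [0.0604 0.6711 1.844  0.0166 0.6152 0.2893] [ 0.6  1.5 -1.7] 0.0479
```

View pics/w13.png

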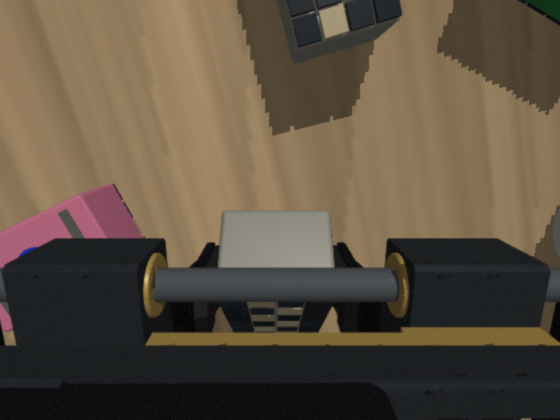

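play_rows(commands=[{"x":9,"y":0,"z":3,"spin":0},{"x":8,"y":0,"z":5,"spin":0}])

```text
time: 18.1
position: [0.5026, 0.1604, 0.0373]
tool_rot: [0.788, 0.616, 0.007, -0.001]
ft_force: [0.2, -0.6, -0.2]
grip_width: 0.048
```

```bash
python3 st.py 4|tail -2;python3 wp.py w14
```

```text
[0.5024 0.1607 0.0368] [ 0.0097  0.0096 -0.9999] [0.0924 0.6925 1.8247 0.015  0.6139 0.3226] [ 0.   0.1 -3. ] 0.048
[0.5022 0.1604 0.0369] [ 0.0094  0.0095 -0.9999] [0.0919 0.6923 1.8251 0.0149 0.6141 0.3225] [ 0.8  0.2 -3.3] 0.0485
```

View pics/w14.png

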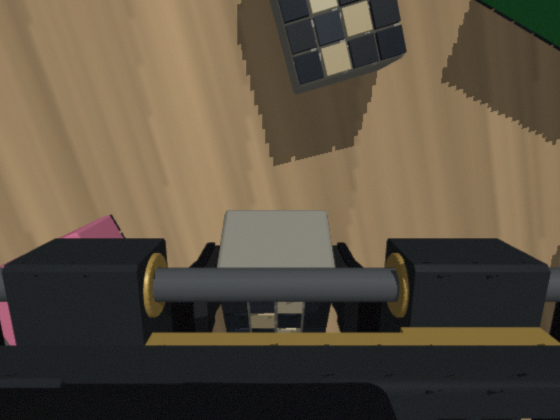

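play_rows(commands=[{"x":3,"y":0,"z":5,"spin":0},{"x":4,"y":0,"z":5,"spin":0}])

```text
time: 18.55
position: [0.5044, 0.1675, 0.0275]
tool_rot: [0.788, 0.615, 0.007, -0.001]
ft_force: [-1.8, 0.2, -0.4]
grip_width: 0.0474
```

```bash
python3 st.py 4|tail -2;python3 wp.py w15
```

```text
[0.5043 0.1674 0.0271] [ 0.0101  0.0098 -0.9999] [0.1049 0.7132 1.8183 0.0155 0.5991 0.3357] [ 0.1  0.6 -1.8] 0.0479
[0.5042 0.1672 0.0271] [ 0.01    0.0097 -0.9999] [0.1046 0.713  1.8184 0.0153 0.5992 0.3356] [-0.3  0.4 -2.4] 0.0482
```

View pics/w15.png

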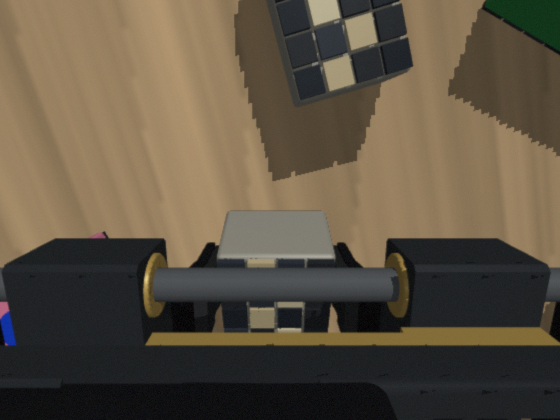

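play_rows(commands=[{"x":5,"y":0,"z":5,"spin":0},{"x":4,"y":0,"z":5,"spin":0}])

```text
time: 19.0
position: [0.5063, 0.1753, 0.0171]
tool_rot: [0.788, 0.616, 0.006, -0.001]
ft_force: [-0.7, -0.9, -1.8]
grip_width: 0.048
```

```bash
python3 st.py 4|tail -2;python3 wp.py w16
python3 - <<'E'
from rig import cams
import cv2
a=cams.camera("scene")["img"][:,:,::-1][90:290,180:410]; cv2.imwrite("pics/s16.png",cv2.resize(a,None,fx=3,fy=3))
E
```

```text
[0.5062 0.1756 0.0169] [ 0.0093  0.0091 -0.9999] [0.1206 0.7352 1.8086 0.0143 0.5875 0.3524] [-0.1 -1.2 -3.9] 0.0476
[0.5063 0.1755 0.0171] [ 0.0094  0.0091 -0.9999] [0.1204 0.7348 1.8087 0.0143 0.5877 0.3524] [ 1.5 -0.2 -2.6] 0.0482
```

View pics/w16.png

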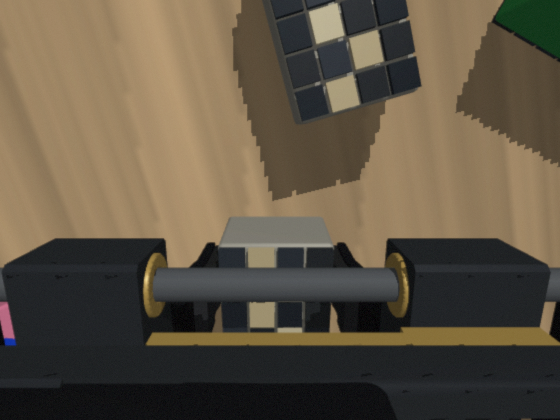

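View pics/s16.png

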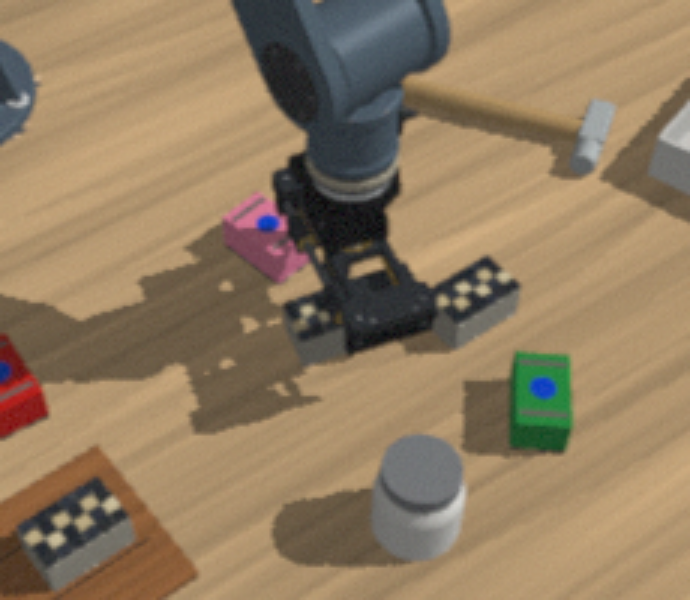

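play_rows(commands=[{"x":3,"y":0,"z":4,"spin":0},{"x":2,"y":0,"z":4,"spin":0}])

```text
time: 19.5
position: [0.5076, 0.1801, 0.01]
tool_rot: [0.788, 0.616, 0.007, -0.0]
ft_force: [-1.0, -1.8, 5.8]
grip_width: 0.0483
```

```bash
python3 st.py 4|tail -2;python3 wp.py w17
```

```text
[0.5077 0.1802 0.0096] [ 0.01    0.009  -0.9999] [0.1292 0.7504 1.8033 0.0141 0.5768 0.3616] [0.2 0.6 0.3] 0.0476
[0.5077 0.1802 0.0096] [ 0.01    0.0091 -0.9999] [0.1291 0.7504 1.8034 0.0142 0.5768 0.3616] [-0.7  0.7 -0.3] 0.0477
```

View pics/w17.png

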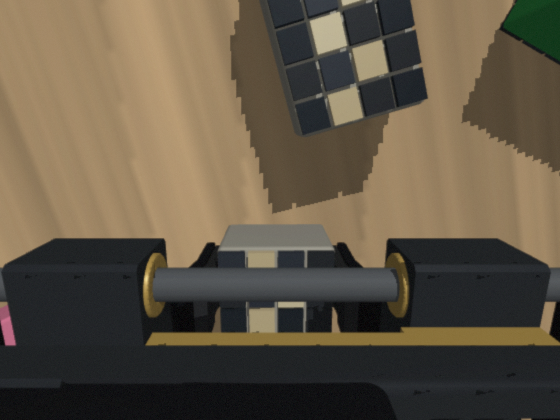

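play_rows(commands=[{"x":0,"y":0,"z":0,"spin":0},{"x":0,"y":0,"z":0,"spin":0},{"x":0,"y":0,"z":0,"spin":0},{"x":0,"y":0,"z":0,"spin":0}], grip=0.8)

```text
time: 20.15
position: [0.5086, 0.1806, 0.0099]
tool_rot: [0.788, 0.615, 0.008, -0.0]
ft_force: [0.1, 0.1, 0.3]
grip_width: 0.0676
```

play_rows(commands=[{"x":-12,"y":0,"z":-50,"spin":0},{"x":-12,"y":0,"z":-50,"spin":0}])

```text
time: 20.35
position: [0.4965, 0.1564, 0.1003]
tool_rot: [0.788, 0.616, -0.001, -0.006]
ft_force: [1.5, -0.5, 0.0]
grip_width: 0.0696
```

```bash
python3 st.py 5|tail -2;python3 wp.py w18
python3 - <<'E'
from rig import cams
import cv2
a=cams.camera("scene")["img"][:,:,::-1][90:290,180:410]; cv2.imwrite("pics/s18.png",cv2.resize(a,None,fx=3,fy=3))
E
```

```text
[0.4985 0.1565 0.1025] [-0.0013  0.0086 -1.    ] [0.0849 0.5731 1.7969 0.0124 0.7723 0.3207] [ 0.3  0.3 -0.4] 0.0701
[0.4976 0.1566 0.1015] [-0.0038  0.0083 -1.    ] [0.0853 0.5747 1.7977 0.0124 0.7723 0.3208] [0.6 0.2 0.4] 0.0696
```

View pics/w18.png

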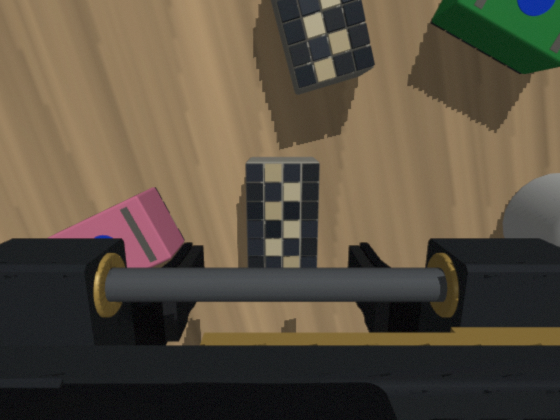

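View pics/s18.png

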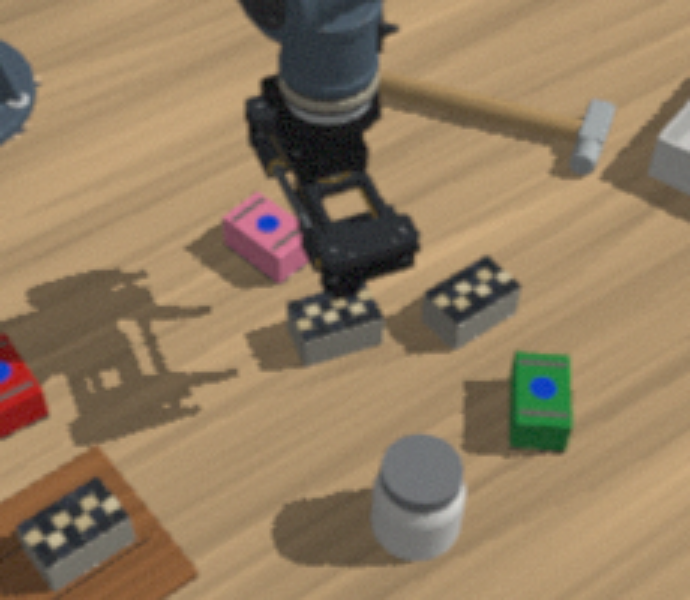

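The block now lies flat on the bench, mosaic face up. Its far edge is at row 160 and its columns run 246–319 in the wrist view. Next I'll work out a grasp over its centre.

```bash
python3 - <<'E'
from h import *
from rig import robot,cams
o=robot.get_obs();c=cams.camera("wrist");w=wristw2c(c,o)
P=[hit(c,p,.04,w) for p in [(246.5,162),(319.5,162),(247,266),(318.5,266)]]
P=np.array(P);print(np.round(P,4),np.linalg.norm(P[0]-P[1]),"yaw",np.arctan2(*(P[1]-P[0])[:2][::-1]))
A=(P[0]+P[1])/2; D=(P[2]+P[3])/2-A; D/=np.linalg.norm(D); print("yaw2",np.arctan(-D[0]/D[1]), "ctr",A+D*.0375)
o=robot.get_obs()
im=c["img"][:,:,::-1];cv2.imwrite("pics/w18z.png",cv2.resize(im[140:300,200:360],None,fx=4,fy=4))
t=cams.camera("top");cv2.imwrite("pics/t18.png",cv2.resize(t["img"][:,:,::-1][140:300,190:470],None,fx=2.8,fy=2.8))
E
python3 plan.py .4985 .150 .06 -.24 50
```

```text
[[0.4888 0.2018 0.04  ]
 [0.5326 0.1909 0.04  ]
 [0.4711 0.1352 0.04  ]
 [0.5173 0.1239 0.04  ]] 0.04518691690355522 yaw -0.24339166698435832
yaw2 -0.24177983614074394 ctr [0.50173317 0.15998501 0.04      ]
pos [0.4969 0.1568 0.1002] yaw -0.2438 R [-0.007  0.008 -1.   ] F [-0.3  0.2  0.4] w 0.0696 t 20.8
{"x": -6.4, "y": 3.5, "z": 40.2, "spin": -0.004}
```

View pics/w18z.png

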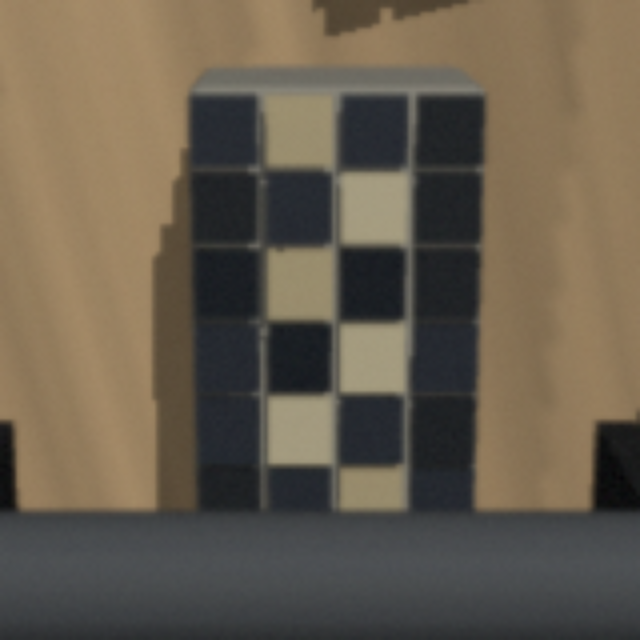

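```bash
python3 plan.py .5017 .1595 .054 -.242 50
```

```text
pos [0.4969 0.1568 0.1002] yaw -0.2438 R [-0.007  0.008 -1.   ] F [-0.3  0.2  0.4] w 0.0696 t 20.8
{"x": 3.5, "y": 4.3, "z": 46.2, "spin": -0.002}
```

play_rows(commands=[{"x":3.5,"y":4,"z":46,"spin":0}], grip=0.8)

```text
time: 20.9
position: [0.5055, 0.1602, 0.0572]
tool_rot: [0.788, 0.616, 0.005, -0.002]
ft_force: [1.6, 0.5, -0.3]
grip_width: 0.0699
```

```bash
python3 st.py 9|tail -2; python3 plan.py .5017 .1595 .008 -.242 50
```

```text
[0.5025 0.1597 0.0564] [-0.0027  0.0084 -1.    ] [0.0905 0.6591 1.8084 0.0138 0.6761 0.3235] [0.4 0.6 0.2] 0.0698
[0.5024 0.1597 0.0564] [-0.0027  0.0084 -1.    ] [0.0905 0.659  1.8086 0.0137 0.6759 0.3234] [ 0.1  0.5 -0.4] 0.0694
pos [0.5024 0.1597 0.0564] yaw -0.2437 R [-0.003  0.008 -1.   ] F [ 0.1  0.5 -0.4] w 0.0694 t 21.35
{"x": -0.7, "y": -0.4, "z": 48.4, "spin": -0.002}
```

play_rows(commands=[{"x":-0.5,"y":0,"z":32,"spin":0}])

```text
time: 21.45
position: [0.5065, 0.16, 0.0288]
tool_rot: [0.788, 0.616, 0.007, -0.001]
ft_force: [0.6, -0.0, -0.4]
grip_width: 0.0697
```

```bash
python3 st.py 7|tail -1; python3 plan.py .5017 .1595 .008 -.242 50
```

```text
[0.503  0.1595 0.0257] [-4.0e-04  8.6e-03 -1.0e+00] [0.0901 0.7155 1.8197 0.0151 0.6062 0.3214] [-0.   0.6  0.2] 0.0697
pos [0.503  0.1595 0.0257] yaw -0.2437 R [-0.     0.009 -1.   ] F [-0.   0.6  0.2] w 0.0697 t 21.8
{"x": -0.5, "y": -1.2, "z": 17.7, "spin": -0.002}
```

play_rows(commands=[{"x":0,"y":-0.5,"z":15,"spin":0}])

```text
time: 21.9
position: [0.5046, 0.1601, 0.0129]
tool_rot: [0.788, 0.616, 0.005, -0.002]
ft_force: [0.8, -0.3, -1.2]
grip_width: 0.07
```

```bash
python3 st.py 6|tail -1
```

```text
[0.5029 0.1599 0.0113] [ 5.0e-04  8.7e-03 -1.0e+00] [0.0907 0.7424 1.8239 0.0159 0.5741 0.321 ] [-0.5 -0.2 -0.3] 0.0698
```

play_rows(commands=[{"x":0,"y":0,"z":0,"spin":0}], grip=0, newtons=30)

```text
time: 22.3
position: [0.5032, 0.1599, 0.0118]
tool_rot: [0.788, 0.616, 0.003, -0.003]
ft_force: [-0.4, -0.6, 0.2]
grip_width: 0.0665
```

```bash
python3 st.py 9|tail -2
```

```text
[0.5028 0.1599 0.0114] [ 4.0e-04  8.7e-03 -1.0e+00] [0.0907 0.7421 1.8239 0.0159 0.5744 0.3211] [ 0.2 -0.1  2. ] 0.0479
[0.5029 0.1599 0.0114] [ 4.0e-04  8.7e-03 -1.0e+00] [0.0907 0.7421 1.8239 0.0159 0.5745 0.321 ] [0.1 0.5 2. ] 0.0479
```

play_rows(commands=[{"x":0,"y":0,"z":-50,"spin":0}])

```text
time: 22.85
position: [0.4967, 0.1587, 0.0538]
tool_rot: [0.788, 0.616, -0.006, -0.009]
ft_force: [-1.2, 0.5, -1.9]
grip_width: 0.0478
```

```bash
python3 st.py 5|tail -1
```

```text
[0.5024 0.1594 0.0611] [-1.0e-04  8.6e-03 -1.0e+00] [0.0899 0.6498 1.8088 0.0137 0.6823 0.3229] [-0.4 -0.3 -3.6] 0.0481
```

play_rows(commands=[{"x":0,"y":0,"z":-50,"spin":0}])

```text
time: 23.2
position: [0.4957, 0.1581, 0.1032]
tool_rot: [0.788, 0.616, -0.006, -0.009]
ft_force: [-0.7, -0.3, -3.0]
grip_width: 0.0477
```

```bash
python3 st.py 6|tail -1; python3 plan.py .57 -.218 .12 .052 42
```

```text
[0.5009 0.1588 0.11  ] [-0.003   0.0083 -1.    ] [0.089  0.5636 1.7833 0.012  0.7969 0.3242] [-0.9 -0.3 -3.3] 0.048
pos [0.5009 0.1588 0.11  ] yaw -0.2435 R [-0.003  0.008 -1.   ] F [-0.9 -0.3 -3.3] w 0.048 t 23.5
{"x": -34.9, "y": 15.8, "z": -1.3, "spin": -0.03}
{"x": -35.3, "y": 14.7, "z": -1.3, "spin": -0.03}
{"x": -35.8, "y": 13.7, "z": -1.3, "spin": -0.03}
{"x": -36.2, "y": 12.6, "z": -1.3, "spin": -0.03}
{"x": -36.5, "y": 11.6, "z": -1.3, "spin": -0.03}
{"x": -36.8, "y": 10.5, "z": -1.3, "spin": -0.03}
{"x": -37.1, "y": 9.4, "z": -1.3, "spin": -0.03}
{"x": -37.4, "y": 8.3, "z": -1.3, "spin": -0.03}
{"x": -37.6, "y": 7.2, "z": -1.3, "spin": -0.03}
{"x": -37.8, "y": 6.1, "z": -1.3, "spin": -0.03}
```

play_rows(commands=[{"x":-35,"y":16,"z":-1.5,"spin":-0.03},{"x":-35.5,"y":14.5,"z":-1.5,"spin":-0.03},{"x":-36,"y":13.5,"z":-1.5,"spin":-0.03},{"x":-36,"y":12.5,"z":-1.5,"spin":-0.03}])

```text
time: 23.9
position: [0.5231, 0.0092, 0.109]
tool_rot: [0.744, 0.668, -0.002, -0.009]
ft_force: [0.9, -0.9, -2.9]
grip_width: 0.0476
```

```bash
python3 st.py 5|tail -1; python3 plan.py .57 -.218 .12 .052 42
```

```text
[0.5229 0.0105 0.1093] [-0.016   0.0113 -0.9998] [-0.1986  0.567   1.7782  0.0109  0.8144 -0.0941] [-0.5 -0.1 -3.3] 0.0474
pos [0.5229 0.0105 0.1093] yaw -0.1119 R [-0.016  0.011 -1.   ] F [-0.5 -0.1 -3.3] w 0.0474 t 24.15
{"x": -36.9, "y": 12.0, "z": -2.3, "spin": -0.027}
{"x": -37.3, "y": 11.0, "z": -2.3, "spin": -0.027}
{"x": -37.5, "y": 10.0, "z": -2.3, "spin": -0.027}
{"x": -37.8, "y": 9.0, "z": -2.3, "spin": -0.027}
{"x": -38.0, "y": 7.9, "z": -2.3, "spin": -0.027}
{"x": -38.2, "y": 6.9, "z": -2.3, "spin": -0.027}
```

play_rows(commands=[{"x":-37,"y":12,"z":-2,"spin":-0.027},{"x":-37.5,"y":11,"z":-2,"spin":-0.027},{"x":-37.5,"y":10,"z":-2,"spin":-0.027}])

```text
time: 24.45
position: [0.5417, -0.0957, 0.1109]
tool_rot: [0.712, 0.702, -0.004, -0.016]
ft_force: [0.0, -0.3, -3.7]
grip_width: 0.048
```

```bash
python3 st.py 5|tail -1; python3 plan.py .57 -.218 .12 .052 42
```

```text
[ 0.5416 -0.0955  0.111 ] [-0.0271  0.0172 -0.9995] [-0.3811  0.5953  1.6987  0.0077  0.8792 -0.3676] [-0.5  0.7 -1.7] 0.0476
pos [ 0.5416 -0.0955  0.111 ] yaw -0.0183 R [-0.027  0.017 -0.999] F [-0.5  0.7 -1.7] w 0.0476 t 24.7
{"x": -30.4, "y": 7.6, "z": -3.0, "spin": -0.018}
{"x": -30.6, "y": 7.1, "z": -3.0, "spin": -0.018}
{"x": -30.7, "y": 6.5, "z": -2.9, "spin": -0.018}
{"x": -30.8, "y": 6.0, "z": -2.9, "spin": -0.018}
```

play_rows(commands=[{"x":-41,"y":10,"z":-4,"spin":-0.023},{"x":-41,"y":9,"z":-4,"spin":-0.023},{"x":-41,"y":8,"z":-4,"spin":-0.023}])

```text
time: 25.0
position: [0.5649, -0.2063, 0.1173]
tool_rot: [0.682, 0.731, -0.004, -0.024]
ft_force: [0.6, 0.4, -3.3]
grip_width: 0.0476
```

```bash
python3 st.py 8|tail -1; python3 plan.py .57 -.218 .10 .052 42; python3 wp.py w20;python3 - <<'E'
from rig import cams
import cv2
a=cams.camera("scene")["img"][:,:,::-1][150:360,90:350]; cv2.imwrite("pics/s20.png",cv2.resize(a,None,fx=3,fy=3))
E
```

```text
[ 0.5649 -0.2065  0.1174] [-0.0398  0.0259 -0.9989] [-0.537   0.6459  1.5477  0.0023  0.9953 -0.6036] [ 0.1  0.6 -3.2] 0.0477
pos [ 0.5649 -0.2065  0.1174] yaw 0.0659 R [-0.04   0.026 -0.999] F [ 0.1  0.6 -3.2] w 0.0477 t 25.4
{"x": -12.3, "y": 5.0, "z": 16.9, "spin": 0.014}
```

View pics/w20.png

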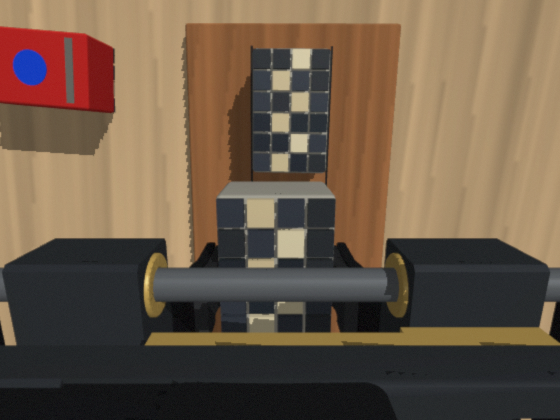

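View pics/s20.png

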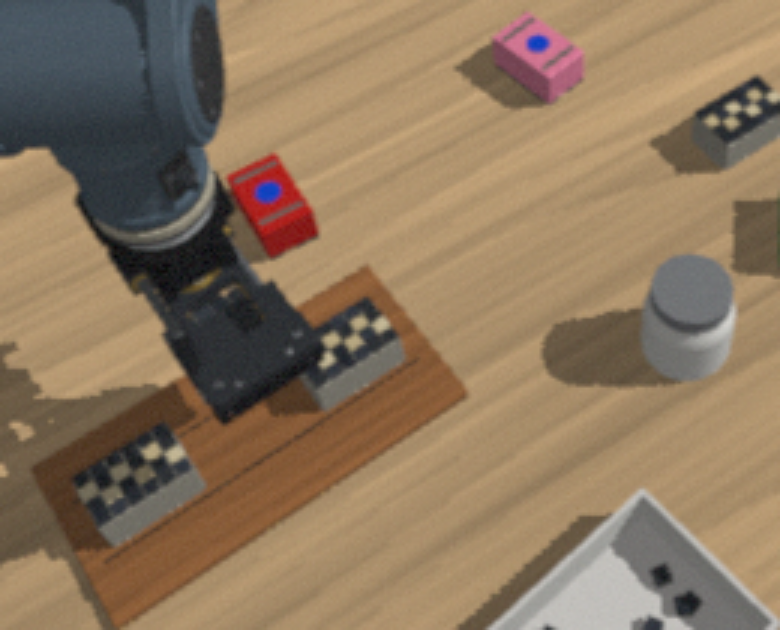

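Run:
```python
from h import *
from rig import robot,cams
o=robot.get_obs();c=cams.camera("wrist");w=wristw2c(c,o)
cv2.imwrite("pics/w20z.png",cv2.resize(c["img"][:,:,::-1][20:340,180:410],None,fx=2.4,fy=1.85) if 0 else cv2.resize(c["img"][:,:,::-1][30:270,180:400],None,fx=2.5,fy=2.5))
P=np.array([hit(c,p,.052,w) for p in [(252,48),(330.5,48),(252,173),(328,173)]])
print(np.round(P,4)); m1=(P[0]+P[1])/2;m2=(P[2]+P[3])/2;d=m1-m2;print("len",np.linalg.norm(d),"yaw",np.arctan(-d[0]/d[1]));d/=np.linalg.norm(d)
print("gap est", m2-d*.0505)
# black lines & board edges at z=.012
L=[hit(c,p,.012,w) for p in [(188,26),(398,26)]];print(np.round(L,4))
```

```text
[[ 0.5411 -0.0982  0.052 ]
 [ 0.5877 -0.0956  0.052 ]
 [ 0.5449 -0.1727  0.052 ]
 [ 0.5934 -0.1694  0.052 ]]
len 0.0742986170191817 yaw 0.06373677108995521
gap est [ 0.57233496 -0.22145793  0.052     ]
[[ 0.4912 -0.0782  0.012 ]
 [ 0.6357 -0.0703  0.012 ]]
```

View pics/w20z.png

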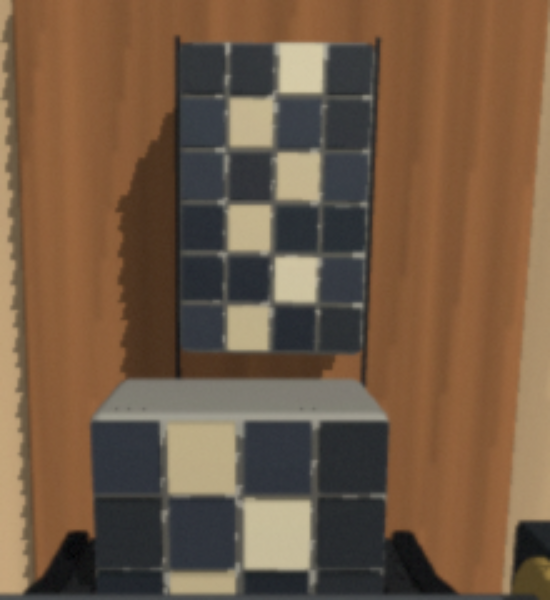

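```bash
python3 - <<'E'
from h import *
from rig import robot,cams
o=robot.get_obs();c=cams.camera("wrist");m=np.array(c["mount"])
# in tool frame: plane z_tool=-.0285 ; tool frame -> camera
w=np.linalg.inv(m)
for p in [(217,198.5),(334.5,198.5)]: print(np.round(hit(c,p,-.0287,w),4))
E
python3 plan.py .5705 -.2190 .075 .055 50
```

```text
[ 0.0374 -0.0228 -0.0287]
[ 0.0374  0.0218 -0.0287]
pos [ 0.5656 -0.2079  0.1178] yaw 0.0648 R [-0.038  0.025 -0.999] F [ 1.2 -0.2 -3.1] w 0.0479 t 25.6
{"x": -12.6, "y": 5.7, "z": 42.3, "spin": 0.01}
```

play_rows(commands=[{"x":-12.5,"y":4.5,"z":20,"spin":0.01},{"x":0,"y":1,"z":18,"spin":0}])

```text
time: 25.8
position: [0.5731, -0.2198, 0.0817]
tool_rot: [0.687, 0.726, -0.003, -0.019]
ft_force: [-0.1, 0.4, -2.8]
grip_width: 0.0479
```

```bash
python3 st.py 9|tail -1; python3 plan.py .5705 -.2190 .045 .055 50
```

```text
[ 0.5723 -0.2185  0.0826] [-0.033   0.0221 -0.9992] [-0.5477  0.7045  1.5437  0.002   0.9331 -0.6051] [ 0.1  0.2 -2.6] 0.0474
pos [ 0.5723 -0.2185  0.0826] yaw 0.0565 R [-0.033  0.022 -0.999] F [ 0.1  0.2 -2.6] w 0.0474 t 26.25
{"x": -1.3, "y": -0.7, "z": 37.6, "spin": 0.001}
```

play_rows(commands=[{"x":-0.5,"y":-1,"z":7,"spin":0},{"x":0,"y":-1,"z":7,"spin":0},{"x":0,"y":-1,"z":7,"spin":0},{"x":0,"y":-1,"z":6,"spin":0},{"x":0,"y":-1,"z":5,"spin":0}])

```text
time: 26.75
position: [0.5667, -0.219, 0.0498]
tool_rot: [0.687, 0.727, -0.003, -0.018]
ft_force: [0.4, -0.9, -3.1]
grip_width: 0.0479
```

```bash
python3 st.py 7|tail -1; python3 plan.py .5705 -.2190 .028 .055 50; python3 wp.py w21
```

```text
[ 0.5675 -0.2194  0.051 ] [-0.0288  0.0195 -0.9994] [-0.5532  0.7456  1.5722  0.0019  0.8585 -0.6107] [ 0.4 -0.2 -2.2] 0.0477
pos [ 0.5675 -0.2194  0.051 ] yaw 0.0566 R [-0.029  0.02  -0.999] F [ 0.4 -0.2 -2.2] w 0.0477 t 27.1
{"x": -0.2, "y": 3.7, "z": 22.9, "spin": 0.002}
```

View pics/w21.png

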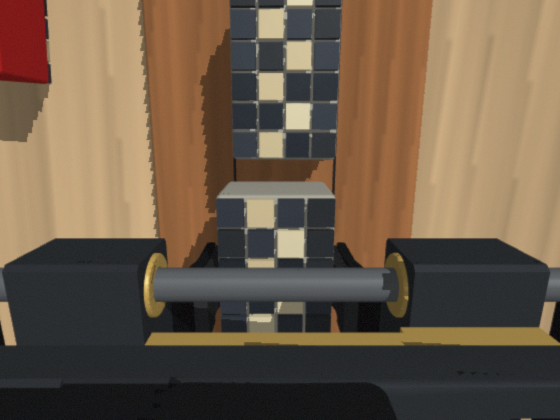

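Run:
```python
from h import *
from rig import robot,cams
o=robot.get_obs();c=cams.camera("wrist");w=wristw2c(c,o)
P=np.array([hit(c,p,.052,w) for p in [(231,5),(341,5),(233,158.5),(336,158.5)]])
m1=(P[0]+P[1])/2;m2=(P[2]+P[3])/2;d=m1-m2;print(np.linalg.norm(P[2]-P[3]),"yaw",np.arctan(-d[0]/d[1]));d/=np.linalg.norm(d)
print("near",m2)
d=np.array([-.055,.9985,0]);print("gap est", m2-d*.0505)
print(hit(c,(235,170),.012,w),hit(c,(334,170),.012,w))
```

```text
0.0462448236617925 yaw 0.05190589993914991
near [ 0.56803783 -0.16963359  0.052     ]
gap est [ 0.57081533 -0.22005784  0.052     ]
[ 0.54057973 -0.18075786  0.012     ] [ 0.5962997  -0.17744728  0.012     ]
```

play_rows(commands=[{"x":0,"y":2,"z":8,"spin":0.001},{"x":0,"y":2,"z":7,"spin":0.001}])

```text
time: 27.4
position: [0.572, -0.2194, 0.0366]
tool_rot: [0.688, 0.726, -0.003, -0.016]
ft_force: [0.4, 0.9, -3.1]
grip_width: 0.0479
```

```bash
python3 st.py 8|tail -1; python3 plan.py .571 -.2195 .027 .054 50
```

```text
[ 0.5719 -0.2194  0.0371] [-0.0264  0.018  -0.9995] [-0.5493  0.7699  1.568   0.0021  0.8356 -0.605 ] [ 0.5 -0.6 -3.6] 0.0476
pos [ 0.5719 -0.2194  0.0371] yaw 0.0545 R [-0.026  0.018 -0.999] F [ 0.5 -0.6 -3.6] w 0.0476 t 27.8
{"x": -0.2, "y": -0.7, "z": 10.1, "spin": 0.0}
```

play_rows(commands=[{"x":0,"y":-1,"z":5,"spin":0},{"x":0,"y":-0.5,"z":4,"spin":0}])

```text
time: 28.0
position: [0.5707, -0.2198, 0.0285]
tool_rot: [0.688, 0.726, -0.002, -0.015]
ft_force: [0.1, 0.5, -2.9]
grip_width: 0.0477
```

```bash
python3 st.py 8|tail -1; python3 plan.py .571 -.2195 .0245 .054 50
```

```text
[ 0.5711 -0.2199  0.0289] [-0.0241  0.0166 -0.9996] [-0.5507  0.7813  1.574   0.0021  0.8156 -0.6064] [ 0.3  0.3 -4. ] 0.0479
pos [ 0.5711 -0.2199  0.0289] yaw 0.0544 R [-0.024  0.017 -1.   ] F [ 0.3  0.3 -4. ] w 0.0479 t 28.4
{"x": 0.3, "y": 0.0, "z": 4.4, "spin": 0.0}
```

play_rows(commands=[{"x":0.3,"y":0,"z":2,"spin":0},{"x":0,"y":0,"z":2,"spin":0}])

```text
time: 28.6
position: [0.5714, -0.2197, 0.0251]
tool_rot: [0.688, 0.726, -0.002, -0.014]
ft_force: [0.7, -0.5, -3.1]
grip_width: 0.0477
```

```bash
python3 st.py 5
```

```text
[ 0.5712 -0.2196  0.0248] [-0.0236  0.0163 -0.9996] [-0.5503  0.7875  1.5756  0.0021  0.8072 -0.606 ] [ 0.7  1.1 -4.8] 0.0477
[ 0.5711 -0.2196  0.0249] [-0.0238  0.0164 -0.9996] [-0.5502  0.7873  1.5755  0.0021  0.8076 -0.606 ] [-0.3 -0.1 -2.9] 0.0473
[ 0.5712 -0.2197  0.025 ] [-0.0237  0.0163 -0.9996] [-0.5503  0.7872  1.5754  0.0021  0.8077 -0.606 ] [ 0.5  0.2 -3. ] 0.0474
[ 0.5712 -0.2197  0.025 ] [-0.0236  0.0163 -0.9996] [-0.5503  0.7871  1.5754  0.0021  0.8077 -0.606 ] [ 0.2  0.4 -3.3] 0.0475
[ 0.5713 -0.2197  0.0251] [-0.0235  0.0162 -0.9996] [-0.5503  0.787   1.5753  0.0021  0.8077 -0.606 ] [ 0.6  0.  -3.6] 0.0478
```

Nothing is touching yet. I'll lower in 1 mm steps until the board starts taking the load.

play_rows(commands=[{"x":0,"y":0,"z":1.2,"spin":0},{"x":0,"y":0,"z":1,"spin":0}])

```text
time: 29.05
position: [0.5715, -0.2197, 0.0239]
tool_rot: [0.688, 0.726, -0.002, -0.014]
ft_force: [-3.4, 2.0, 8.3]
grip_width: 0.0481
```

```bash
python3 st.py 4
```

```text
[ 0.5715 -0.2198  0.024 ] [-0.0229  0.0157 -0.9996] [-0.5501  0.7887  1.5756  0.002   0.805  -0.6059] [-1.1  1.6  2.5] 0.0477
[ 0.5715 -0.2198  0.024 ] [-0.0228  0.0157 -0.9996] [-0.5501  0.7887  1.5757  0.0021  0.8048 -0.6059] [-2.7  0.7  3.9] 0.0476
[ 0.5715 -0.2197  0.024 ] [-0.0228  0.0158 -0.9996] [-0.5501  0.7887  1.5758  0.0021  0.8048 -0.6059] [-2.3  1.2  4.7] 0.0479
[ 0.5715 -0.2197  0.024 ] [-0.0227  0.0157 -0.9996] [-0.5501  0.7887  1.5758  0.0021  0.8047 -0.606 ] [-2.9  0.4  5.3] 0.0476
```

play_rows(commands=[{"x":0,"y":0,"z":0,"spin":0},{"x":0,"y":0,"z":0,"spin":0},{"x":0,"y":0,"z":0,"spin":0}], grip=0, newtons=3)

```text
time: 29.55
position: [0.5716, -0.2198, 0.0239]
tool_rot: [0.688, 0.726, -0.002, -0.013]
ft_force: [-1.0, 0.5, 1.8]
grip_width: 0.048
```

play_rows(commands=[{"x":0,"y":0,"z":0,"spin":0},{"x":0,"y":0,"z":0,"spin":0},{"x":0,"y":0,"z":0,"spin":0},{"x":0,"y":0,"z":0,"spin":0}], grip=0.85)

```text
time: 29.95
position: [0.5727, -0.2207, 0.0237]
tool_rot: [0.688, 0.726, -0.002, -0.012]
ft_force: [-0.8, -0.4, -0.0]
grip_width: 0.0706
```

```bash
python3 st.py 4|tail -1
```

```text
[ 0.5725 -0.2206  0.0237] [-0.0205  0.0144 -0.9997] [-0.5504  0.7895  1.5746  0.0022  0.8025 -0.6061] [ 0.3 -0.1  0.5] 0.0735
```

play_rows(commands=[{"x":0,"y":0,"z":-30,"spin":0},{"x":0,"y":0,"z":-50,"spin":0},{"x":0,"y":0,"z":-50,"spin":0}])

```text
time: 30.45
position: [0.5701, -0.2196, 0.1485]
tool_rot: [0.688, 0.726, -0.004, -0.022]
ft_force: [0.9, -0.7, 0.4]
grip_width: 0.0738
```

```bash
python3 st.py 6|tail -1; python3 wp.py w23
```

```text
[ 0.57   -0.2195  0.147 ] [-0.037   0.0245 -0.999 ] [-0.5511  0.616   1.5045  0.0018  1.0654 -0.6058] [-0.5 -0.9 -0.3] 0.074
```

View pics/w23.png

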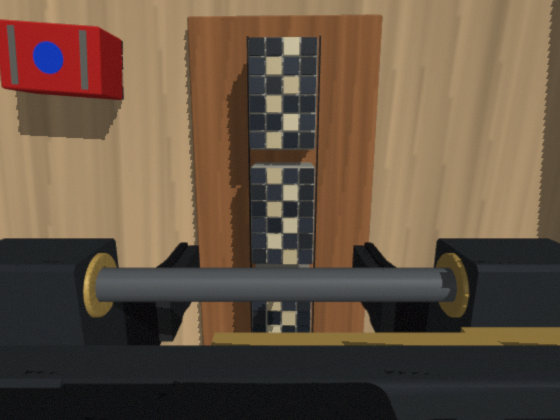

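play_rows(commands=[{"x":-45,"y":0,"z":-20,"spin":0},{"x":-45,"y":0,"z":-20,"spin":0}])

```text
time: 31.0
position: [0.5721, -0.3026, 0.1771]
tool_rot: [0.685, 0.728, -0.004, -0.033]
ft_force: [1.9, 0.0, -0.4]
grip_width: 0.0737
```

```bash
python3 st.py 9|tail -1; python3 wp.py w24;python3 - <<'E'
from rig import cams
import cv2
a=cv2.imread("pics/w24.png")[60:300,190:390];cv2.imwrite("pics/w24z.png",cv2.resize(a,None,fx=2.5,fy=2.5,interpolation=cv2.INTER_CUBIC))
a=cams.camera("scene")["img"][:,:,::-1][150:360,90:350]; cv2.imwrite("pics/s24.png",cv2.resize(a,None,fx=2.8,fy=2.8))
a=cams.camera("top")["img"][:,:,::-1]; cv2.imwrite("pics/t24.png",a)
E
```

```text
[ 0.5724 -0.3016  0.1779] [-0.0515  0.037  -0.998 ] [-0.6564  0.6321  1.365  -0.0023  1.2079 -0.716 ] [ 0.2 -0.6 -0.2] 0.0738
```

View pics/w24z.png

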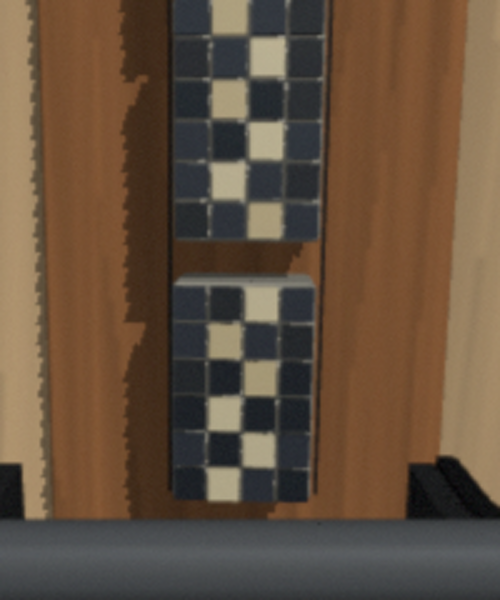

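View pics/s24.png

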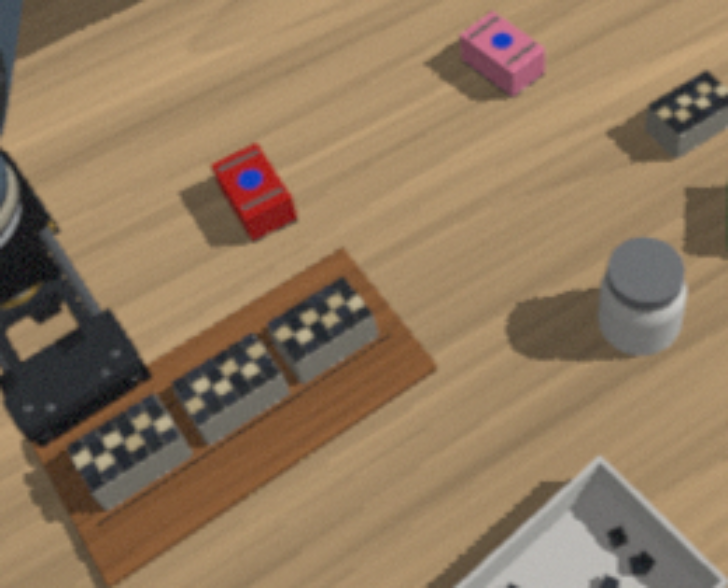

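View pics/t24.png

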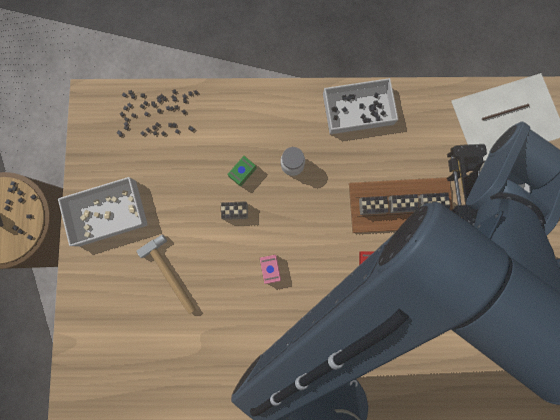

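Run:
```python
from h import *
from rig import robot,cams
o=robot.get_obs();c=cams.camera("wrist");w=wristw2c(c,o)
z=lambda x,y:(190+x/2.5,60+y/2.5)
H=lambda x,y,h:hit(c,z(x,y),h,w)
n=(H(174,240,.052)+H(321,240,.052))/2; f=(H(173,286,.052)+H(314,286,.052))/2; b=(H(174,499,.052)+H(309,499,.052))/2
print("neighbour",n,"far",f,"near",b)
d=np.array([-.0535,.9986,0]);x=np.array([.9986,.0535,0])
print("gap far side mm",(n-f)@d*1000,"block len",(f-b)@d*1000,"x offs far/near rel neighbour",(f-n)@x*1000,(b-n)@x*1000)
l1=H(170,400,.012);l2=H(317,400,.012);s1=H(174,400,.052);s2=H(312,400,.052);print("lines mid x",((l1+l2)/2-n)@x*1000,"block mid",((s1+s2)/2-n)@x*1000)
```

```text
neighbour [ 0.57416532 -0.25805941  0.052     ] far [ 0.57388782 -0.27288012  0.052     ] near [ 0.57812212 -0.34548244  0.052     ]
gap far side mm 14.785106970508979 block len 72.72721507991496 x offs far/near rel neighbour -1.0700238823522736 -0.7258733583860765
lines mid x -1.078173701294835 block mid -0.7002691775442926
```

```bash
python3 -c "
from rig import robot
print(robot.hand_in(), robot.get_obs()['time'])"
```

```text
the job is handed in; nothing more can be done
the job is handed in; nothing more can be done
```

The upside-down block is turned over and sits mosaic face up in the gap. I handed the job in at about 31.6 s of the 72 s allowed, with the gripper clear of everything.

- **Turning it over:** the tool can only point down, so I gripped the block lightly near one end and swung it up onto its other end. I then gripped it again and lowered it onto its cement back on the bench.
- **Placing it:** I carried it to the board and lowered the last few millimetres in small steps until the board took the load, at about 8 N. Then I loosened the grip and let go.

**Last checks:**
- **Flatness and line:** the block looks flat in the scene and wrist pictures. It sits between the two black lines, about 1 mm off the line of its neighbours and turned by well under a degree.
- **Spacing:** the gaps to its two neighbours measure about 12–12.5 mm and 14.7 mm, so it is roughly 1 mm off midway. The 12–12.5 mm side is a rough estimate from pixel scale, and the camera calibration is only good to about 2 mm.
- **Other things:** the spare block, jar and hammer look unmoved in the final pictures.

**What went less well:** the tool drifted up to about 3.5° from vertical during multi-row moves, which I partly corrected with short holds. It was about 1.6° off when the block touched the board. The pads also slipped a little on the block during the first lift.

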